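# Nest a square on a plate corner and click the light selector to its middle position

## Robot

A 6-joint arm with a two-finger parallel gripper is mounted at the origin on a cart in front of the work surface, level with it; the furniture and walls round the work are solid. World frame = base frame: x ahead of the robot, y to its left, z up, the work surface at z = 0. Lengths are in mm, angles in degrees, forces in N, time in s.
With the tool pointing down it reaches from about 300 to 850 mm from the base axis. Payload 4.2 kg.
Tool frame: the origin (TCP) lies at the very end of the fingers, on their centre line; the grasp point (between the pads) lies 19 mm behind it; z points along the fingers, y is the direction in which the jaws open and shut (so a half turn about z gives the same grasp; the last joint's range is limited). The gripper opens to 91 mm and grips with 3 to 60 N. Pads are 32 mm wide; open, the fingers measure 118 mm over their backs; the gripper's body (76 mm by 178 mm) begins 60 mm behind the grasp point.
Start: joints at [64.4, 18.312, 89.639, -0, 72.044, -1.146], TCP at [238.031, 523.435, 213.976] pointing down, gripper open.
Joint ranges: [-177.97, 177.97], [-48.28, 115.42], [12.27, 149.76], [-77.06, 257.06], [2.81, 150.46], [-146.56, 146.56]. Speed limits (degrees/s): [147.25, 147.25, 180, 180, 180, 180].

## Interface

Orientations are given as [roll, pitch, yaw] about the fixed x, y, z axes, in that order (R = Rz(yaw) Ry(pitch) Rx(roll)).
In Python, from workcell import telemetry, grab_frame, job gives the robot as it stands.
- The arm moves only by the tool drive_tool, never from a script. Its argument "moves" is a list of rows, each an object of numbers: "claw": the closure, from -1 (fully open) to 1 (shut); "dx", "dy", "dz": the shift along the tool's x, y, z in units of 20 mm (1.0 is 20 mm); "yaw": the turn about the tool's z in units of 0.15 rad (1.0 is 0.15 rad). In form: [{"claw": .., "dx": .., "dy": .., "dz": .., "yaw": ..}, ...]. A call has 1 to 5 rows; each row shifts and turns the pose as measured when the row begins, along the tool's axes as they then stand; what a row does not reach is not made up. A row lasts 1/8 s, in which the tool goes at most 62.5 mm and 10.7 degrees, less where a joint would pass 70% of its speed; a pose out of reach is approached as far as the arm can. A call with a number of a shift or a turn outside -1 to 1 is refused whole. A call with a gripper value outside its range is refused whole. The fingers move at their own pace and stop on an object; "grip_force" is the grip in N (left out, the last holds). Time passes only in rows, so rows that do not move let the fingers close. It gives the time, the measured TCP pose, the force and the opening at its end, in the units of the state.
- telemetry.state(): the state, without advancing time (a new reading comes with each control period).
- grab_frame(name): name is "scene" or "top" or "wrist"; returns a dict with "color" (480x640x3 uint8, blue, green, red), "vertical_fov" (degrees; the focal length in pixels is half the picture's height over the tangent of half this angle, whatever the lens; pixels are square), "cx", "cy" (the principal point, pixels), "pose" (4x4, takes a point from camera to world coordinates). Camera axes: x right, y down, z forward; pixel columns grow to the right and rows downward; lengths in mm; the calibration is good to about 2 mm. The wrist camera is an equidistant fisheye: a pixel r from the principal point sees the ray r / f radians off the axis. A picture is of the moment at which its call begins. There is no depth.
- job.job_done(): hands the job in, once; it reports no verdict.
The state is a dict: "time_s": time; "qpos": joint angles; "qvel": joint speeds; "effort": joint torques, N m; "ee_pos": TCP position; "ee_rot": TCP orientation; "force": force on the tool from outside, world axes, zero at the start; "torque": the same for the moment, N m; "gripper_width": finger opening in mm.
Only numpy, scipy, OpenCV 4.12 (cv2) and the standard library are available. Lean on these libraries where they do the work, as an engineer would, in place of code of your own. Each camera call takes 0.05 s, during which the arm holds its last target.

## Task

Set up a light-gap squareness check: lay the engineer's square flat on the light stage and slide it snugly round the free front right corner of the aluminium plate, so that the inner face of its thick stock is flush along the plate's right-hand edge and its thin blade is flush along the plate's front edge. Then push the black-knobbed selector rod, which stands fully out, in to its middle click position and leave it there. Leave the plate in place against its fences and do not disturb the brush, loupe and screwdriver.

Things in the scene. Friction and masses are not known exactly. Their poses are not given: they have to be found in the camera images.
- light_stage: Fixed grey slab, lit white panel on top; origin at worktop level, x to the rear, y left. Slab x -110..100, y -150..250 mm, flat top 24 mm up. Two 12 mm high aluminium fences hold the plate: behind (inner face x 85) and at left (inner face y 135). White control housing at left: x 0..98, y 166..244, top 88 mm up; the selector rod comes out of its front (-x) face.
- selector_rod (a joint): Push-pull rod, m pulled out: 0 fully in, 0.020 middle click, 0.040 fully out (start). Pushed in along the stage's +x. About 7 N pushes it out of an end; past a hump at 0.029 it jumps to 0.020 by itself; about 6 N more drives it past a hump at 0.011 to 0. At the middle a red ring on the rod is just out of the bushing.
- knob_face (a point): Centre of the flat front face of the round black knob on the rod (28 mm across, 18 mm long), axis level, 58 mm above the worktop. Axes as the stage's; the face looks along -x and moves with the rod; behind the knob is the 10 mm thick rod.
- plate_corner (a point): Front right vertical corner edge of the loose ground aluminium plate (134 x 198 x 15 mm, 0.95 kg), half-way up. The plate lies flat on the stage, its back and left sides within 2 mm of the fences. Axes: +x along its right-hand edge to the rear (134 mm), +y along its front edge to the left (198 mm), z up.
- square_stock (a point): Centre of the stock (bar 78 mm along x, 20 along y, 14 high, lying flat; grip across y) of the steel square (78 x 98 x 15 mm, 0.21 kg), half-way up. The blade (2 mm thick, 6 to 8 mm above the underside, x 20 to 38) runs 78 mm along -y from the stock's inner (-y) face. Centre of mass near x +3, y -3 mm. Nested, its yaw is the plate's plus pi.
- square_corner (a point): The inner corner of the square, where the stock's inner face meets the blade's inner edge, 7 mm above its underside: at x = +20, y = -10 mm from square_stock, with the same axes. Nested, it meets plate_corner.
- brush: Bystander: dust brush with wooden handle, 37 x 165 x 10 mm, lying on the worktop; origin under its centre.
- loupe: Bystander: small green loupe, 39 mm across, 30 mm high; origin under its centre.
- screwdriver: Bystander: red-handled screwdriver, 16 x 148 x 16 mm, lying on the worktop; origin under its centre.
Mind the look-alikes: they are no part of the job. What is shaped like the part that bears square_stock but green is not meant.

How it is judged:
By the outcome, as a careful person would: the job done as asked, in the order asked, and still so for the second after the job is handed in, with the robot touching nothing.
It also fails if it takes over 72 s, if anything falls off the work surface, if the arm or the gripper's body presses on something with over 40 N, if the wrist force passes 120 N, or if a joint passes its speed limit or range.

## Working session

There is one attempt and no reset: what is moved stays moved. The work goes in short steps, Python scripts to look and compute and a tool call to move; the robot and the scene stay as the last step left them, time stands still between calls to the robot, and variables do not carry over. Pictures are saved under pics/ and viewed, and the job is handed in when it is done.

Besides the shell and the picture viewer there is one more tool, called as name([rows], argument=value, ...), one row to a line, values as JSON. drive_tool: Moves the arm, as the interface text tells. Its arguments: {"type":"object","properties":{"moves":{"type":"array"},"grip_force":{"type":"number"}},"required":["moves"]}

```bash
mkdir -p pics; ls; python3 - <<'E'
from workcell import telemetry, grab_frame, job
import cv2
print(telemetry.state())
for n in ["scene","top","wrist"]:
    f=grab_frame(n); cv2.imwrite(f"pics/{n}0.png",f["color"]); print(n,f["vertical_fov"],f["cx"],f["cy"],f["pose"])
E
```

```text
pics
{'time_s': 0.0, 'qpos': array([ 6.43999618e+01,  1.83516738e+01,  8.97054682e+01, -9.07003890e-04,
        7.20404136e+01, -1.14790874e+00]), 'qvel': array([-0.05549559,  0.06450911,  0.04775425,  0.05267939,  0.01218686,
       -0.03851965]), 'effort': array([-6.97419200e-04, -4.12458873e+01, -2.31970274e+01,  7.26162409e-02,
        4.55393479e-02, -1.43136972e-04]), 'ee_pos': array([237.82674215, 522.98520444, 213.12627281]), 'ee_rot': array([-1.79902447e+02, -1.09221757e-03,  1.55548150e+02]), 'force': array([0.98646074, 0.75326722, 0.83233569]), 'torque': array([-0.0175657 ,  0.01109822, -0.02011558]), 'gripper_width': 91.30802060389446}
scene 57.59934509100443 329.586759043295 244.61989239554973 [[ 6.69472693e-01 -2.89575672e-01  6.84070350e-01 -1.56967745e+02]
 [-7.42718002e-01 -2.77394535e-01  6.09444207e-01 -6.39099232e+02]
 [ 1.32771609e-02 -9.16077618e-01 -4.00781130e-01  4.61593058e+02]
 [ 0.00000000e+00  0.00000000e+00  0.00000000e+00  1.00000000e+00]]
top 57.98412910812447 320.20875163600107 240.17977300072647 [[-1.41448152e-02 -9.95314404e-01  9.56512467e-02  4.03334043e+02]
 [-9.99825018e-01  1.52500518e-02  1.08336917e-02 -5.52134282e+01]
 [-1.22416158e-02 -9.54812689e-02 -9.95355951e-01  9.84932647e+02]
 [ 0.00000000e+00  0.00000000e+00  0.00000000e+00  1.00000000e+00]]
wrist 65.70646984690485 317.9425476340836 239.49319165632346 [[ 4.14157610e-01  8.72186986e-01  2.60313916e-01  1.62922835e+02]
 [ 9.10203033e-01 -3.96236259e-01 -1.20529108e-01  5.56525693e+02]
 [-1.97810682e-03  2.86856563e-01 -9.57971502e-01  3.83890681e+02]
 [ 0.00000000e+00  0.00000000e+00  0.00000000e+00  1.00000000e+00]]
```

View pics/top0.png

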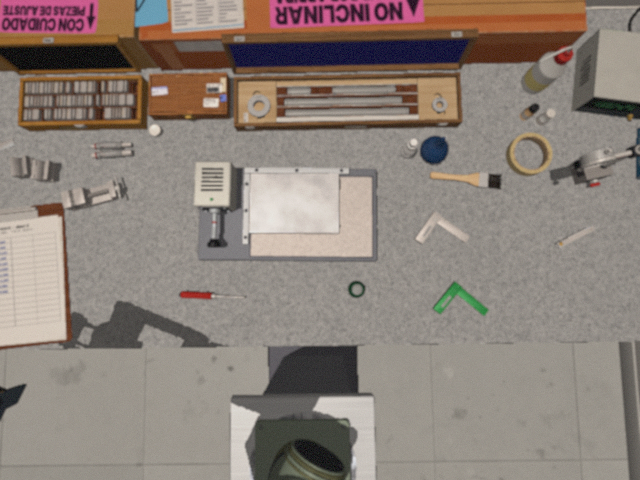

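View pics/scene0.png

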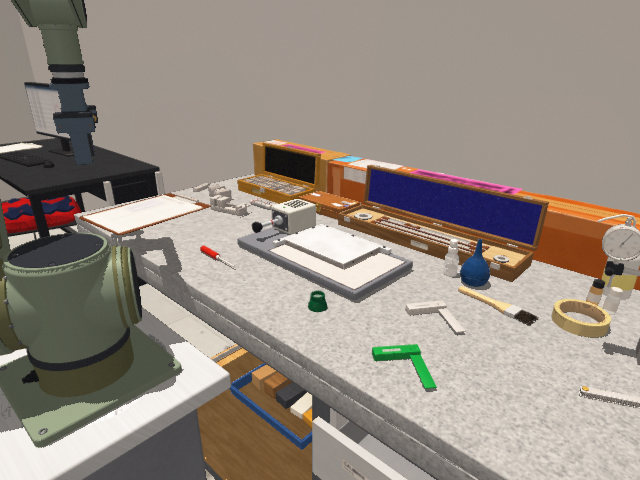

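View pics/wrist0.png

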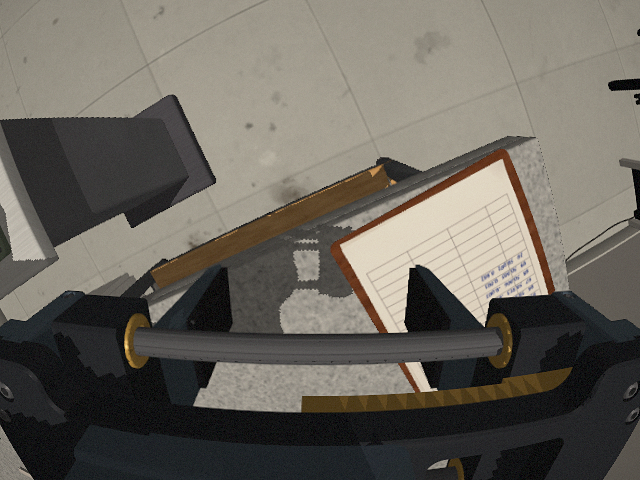

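The top view shows two look-alikes. One is the steel square at about (440,228) and the other is the green square at about (460,298), which is not meant. The thin scale at (575,236) and the parts at (95,190) aren't squares. I choose the steel one and check it in close crops.

```bash
python3 - <<'E'
import cv2,numpy as np
a=cv2.imread("pics/top0.png")
c=a[200:255,405:480]; cv2.imwrite("pics/c1.png",cv2.resize(c,None,fx=10,fy=10,interpolation=cv2.INTER_CUBIC))
c=a[155:265,190:385]; cv2.imwrite("pics/c2.png",cv2.resize(c,None,fx=4,fy=4,interpolation=cv2.INTER_CUBIC))
b=cv2.imread("pics/scene0.png")
c=b[290:345,395:475]; cv2.imwrite("pics/c3.png",cv2.resize(c,None,fx=10,fy=10,interpolation=cv2.INTER_CUBIC))
c=b[190:300,230:420]; cv2.imwrite("pics/c4.png",cv2.resize(c,None,fx=4,fy=4,interpolation=cv2.INTER_CUBIC))
E
```

```text
(no output)
```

View pics/c1.png

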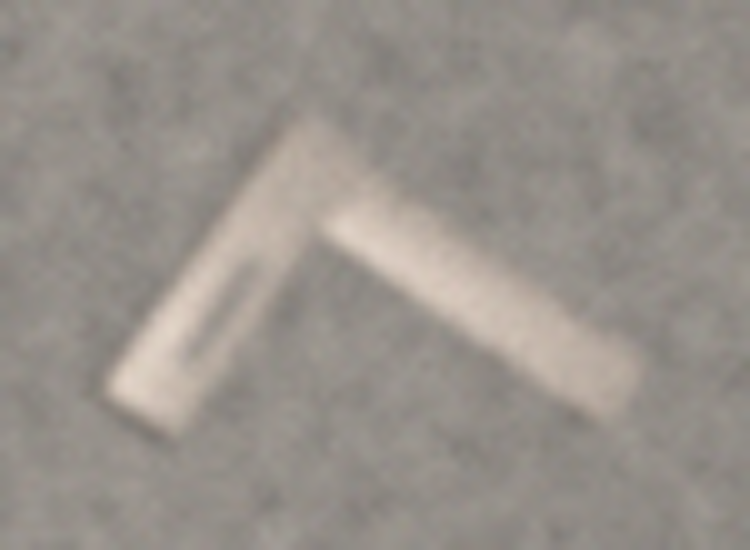

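View pics/c2.png

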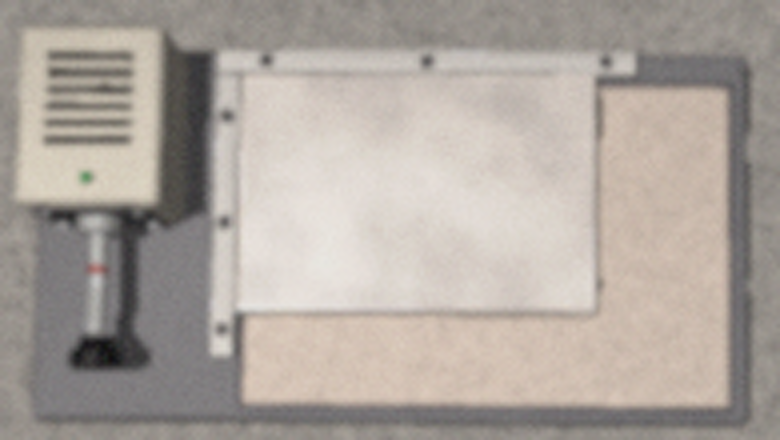

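View pics/c3.png

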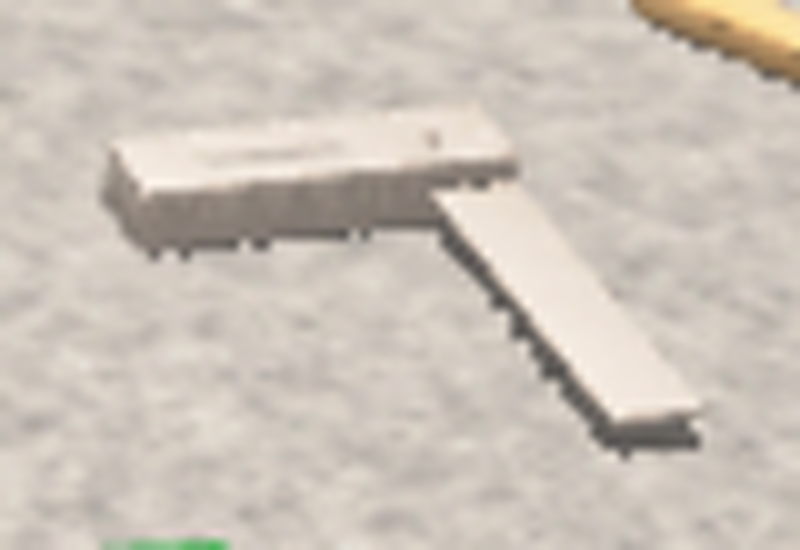

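View pics/c4.png

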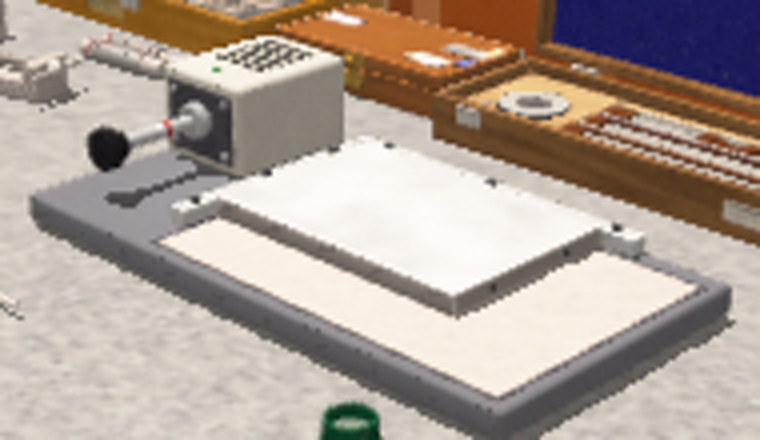

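The crop confirms the steel square. Its thick stock with the groove runs from (416,241) to (436,215), and the thin blade goes right and down to (467,239). Next I fit poses from both cameras.

```bash
cat > h.py <<'E'
import numpy as np
from scipy.optimize import least_squares
C={"scene":(57.59934509100443,329.586759043295,244.61989239554973,np.array([[6.69472693e-01,-2.89575672e-01,6.84070350e-01,-1.56967745e+02],[-7.42718002e-01,-2.77394535e-01,6.09444207e-01,-6.39099232e+02],[1.32771609e-02,-9.16077618e-01,-4.00781130e-01,4.61593058e+02]])),
"top":(57.98412910812447,320.20875163600107,240.17977300072647,np.array([[-1.41448152e-02,-9.95314404e-01,9.56512467e-02,4.03334043e+02],[-9.99825018e-01,1.52500518e-02,1.08336917e-02,-5.52134282e+01],[-1.22416158e-02,-9.54812689e-02,-9.95355951e-01,9.84932647e+02]]))}
def proj(cam,p):
    fov,cx,cy,T=C[cam]; f=240/np.tan(np.radians(fov/2))
    q=(np.atleast_2d(p)-T[:,3])@T[:,:3]
    return np.c_[cx+f*q[:,0]/q[:,2],cy+f*q[:,1]/q[:,2]]
def unproj(cam,uv,z):
    fov,cx,cy,T=C[cam]; f=240/np.tan(np.radians(fov/2))
    d=T[:,:3]@np.array([(uv[0]-cx)/f,(uv[1]-cy)/f,1]); t=(z-T[2,3])/d[2]
    return T[:,3]+t*d
def W(P,pose):
    x,y,a=pose; c,s=np.cos(a),np.sin(a); P=np.asarray(P,float)
    return np.c_[x+c*P[:,0]-s*P[:,1],y+s*P[:,0]+c*P[:,1],P[:,2]]
def fit(obs,p0):
    # obs: list (cam,uv,localpt)
    def r(p): return np.concatenate([(proj(c,W([l],p))[0]-u) for c,u,l in obs])
    s=least_squares(r,p0,loss='soft_l1'); return s.x,r(s.x).reshape(-1,2)
E
cat > m.py <<'E'
from h import *
def k(o,s,p): return (np.array(p)+.5)/s-.5+np.array(o)
t=lambda *p:k((190,155),4,p); s=lambda *p:k((230,190),4,p)
for n,ob in {"plate":[("top",t(597,312),(0,0,39)),("top",t(597,74),(134,0,39)),("top",t(238,311),(0,198,39)),
 ("scene",s(455,298),(0,0,39)),("scene",s(457,317),(0,0,24)),("scene",s(218,203),(0,198,39)),("scene",s(607,233),(134,0,39))]}.items():
    for cams in (["top"],["scene"],["top","scene"]):
        x,r=fit([o for o in ob if o[0] in cams],[380,20,0]); print(n,cams,x[:2].round(1),np.degrees(x[2]).round(2),r.round(1).tolist())
st=[("top",t(217,52),(97,147,36)),("top",t(635,52),None)]
t1=lambda *p:k((405,200),10,p); s1=lambda *p:k((395,290),10,p)
sq=[("top",t1(103,392),(-39,10,14)),("top",t1(178,437),(-39,-10,14)),("top",t1(303,118),(39,10,14)),("top",t1(645,370),(38,-88,8)),("top",t1(607,425),(20,-88,8)),("top",t1(322,225),(20,-10,8)),
("scene",s1(110,145),(-39,10,14)),("scene",s1(146,192),(-39,-10,14)),("scene",s1(478,107),(39,10,14)),("scene",s1(517,160),(39,-10,14)),("scene",s1(435,200),(20,-10,8)),("scene",s1(618,422),(20,-88,8)),("scene",s1(702,408),(38,-88,8)),("scene",s1(152,250),(-39,-10,0))]
for cams in (["top"],["scene"],["top","scene"]):
    x,r=fit([o for o in sq if o[0] in cams],[430,-200,-.6]); print("sq",cams,x[:2].round(1),np.degrees(x[2]).round(2),r.round(1).tolist())
print("knob top",unproj("top",t(92,352),58), "scene",unproj("scene",s(106,150),58))
# stage slab corners
for n,p in dict(FR=(745,420),BR=(747,58),FL=(34,415)).items(): print(n,unproj("top",t(*p),24).round(1))
print("fence inner left",unproj("top",t(236,200),36).round(1),"fence back inner",unproj("top",t(430,72),36).round(1), "loupe",unproj("top",(357,289),30),"sdriver",unproj("top",(180,295),8),unproj("top",(245,297),8))
E
python3 m.py
```

```text
plate ['top'] [510.  -86.3] -5401.09 [[0.0, 0.1], [0.1, -0.2], [-0.1, 0.1]]
plate ['scene'] [505.4 -91.5] -1.55 [[0.4, 0.3], [-0.3, 1.7], [0.1, -1.0], [-0.2, -0.9]]
plate ['top', 'scene'] [509.9 -87.2] -1.17 [[0.5, 0.2], [0.6, -0.2], [0.3, -0.0], [0.3, -0.9], [-0.4, 0.4], [-0.1, -1.9], [-0.9, -2.1]]
sq ['top'] [ 522.9 -288.9] 26243.49 [[0.1, -0.4], [-0.0, 0.3], [-0.3, -0.9], [0.6, -0.3], [-0.1, 0.6], [-0.3, 0.7]]
sq ['scene'] [ 520.8 -291.1] -36.36 [[0.0, -0.3], [0.2, 0.3], [0.2, -0.2], [0.8, -0.3], [-0.5, -0.7], [-0.3, -0.0], [0.5, 0.3], [-1.1, 0.7]]
sq ['top', 'scene'] [ 522.3 -289.9] -36.43 [[0.6, -0.1], [0.5, 0.5], [0.2, -0.7], [1.1, -0.2], [0.4, 0.8], [0.2, 0.9], [-0.0, -0.9], [0.1, -0.2], [0.1, -0.7], [0.6, -0.8], [-0.6, -1.3], [-0.6, -0.6], [0.2, -0.3], [-1.2, 0.2]]
knob top [490.66851121 186.84474736  58.        ] scene [485.40299889 182.33395761  58.        ]
FR [ 450.5 -167.5   24. ]
BR [ 655.1 -174.    24. ]
FL [459.1 227.8  24. ]
fence inner left [576.4 113.1  36. ] fence back inner [647.1   4.6  36. ] loupe [ 386.51248361 -123.83882509   30.        ] sdriver [378.26593083 272.31733996   8.        ] [371.79636839 125.89405459   8.        ]
```

drive_tool([
  {"claw": -1, "dx": -1, "dy": -0.8, "dz": 0, "yaw": 0},
  {"claw": -1, "dx": -1, "dy": -0.8, "dz": 0, "yaw": 0},
  {"claw": -1, "dx": -1, "dy": -0.8, "dz": 0, "yaw": 0},
  {"claw": -1, "dx": -1, "dy": -0.8, "dz": 0, "yaw": 0},
  {"claw": -1, "dx": -1, "dy": -0.8, "dz": 0, "yaw": 0},
])

```text
time_s: 0.78
ee_pos: [297.9, 400.5, 212.1]
ee_rot: [-179.6, 0.1, 155.7]
force: [0.0, 0.1, 0.3]
gripper_width: 91.5
```

drive_tool([
  {"claw": -1, "dx": -0.9, "dy": -1, "dz": 0, "yaw": 0.3},
  {"claw": -1, "dx": -0.9, "dy": -1, "dz": 0, "yaw": 0.3},
  {"claw": -1, "dx": -0.9, "dy": -1, "dz": 0, "yaw": 0.3},
  {"claw": -1, "dx": -0.9, "dy": -1, "dz": 0, "yaw": 0.3},
  {"claw": -1, "dx": -0.9, "dy": -1, "dz": 0, "yaw": 0.2},
])

```text
time_s: 1.4
ee_pos: [327.1, 257.5, 212.4]
ee_rot: [-179.4, 0.3, 143.1]
force: [0.7, -0.2, -0.3]
gripper_width: 91.2
```

drive_tool([
  {"claw": -1, "dx": -1, "dy": -0.9, "dz": 0, "yaw": 0},
  {"claw": -1, "dx": -1, "dy": -0.9, "dz": 0, "yaw": 0},
  {"claw": -1, "dx": -1, "dy": -0.9, "dz": 0, "yaw": 0},
  {"claw": -1, "dx": -1, "dy": -0.9, "dz": 0, "yaw": 0},
  {"claw": -1, "dx": -1, "dy": -0.9, "dz": 0, "yaw": 0},
])

```text
time_s: 2.02
ee_pos: [349.8, 114.5, 213.4]
ee_rot: [-179.2, 0.4, 142.9]
force: [0.8, -0.5, 0.7]
gripper_width: 91.2
```

drive_tool([
  {"claw": -1, "dx": -1, "dy": -0.9, "dz": 0, "yaw": 0},
  {"claw": -1, "dx": -1, "dy": -0.9, "dz": 0, "yaw": 0},
  {"claw": -1, "dx": -1, "dy": -0.9, "dz": 0, "yaw": 0},
  {"claw": -1, "dx": -1, "dy": -0.9, "dz": 0, "yaw": 0},
  {"claw": -1, "dx": -1, "dy": -0.9, "dz": 0, "yaw": 0},
])

```text
time_s: 2.65
ee_pos: [370.1, -26.8, 214.8]
ee_rot: [-179.1, 0.4, 142.8]
force: [-0.3, 0.3, 0.2]
gripper_width: 91.0
```

drive_tool([
  {"claw": -1, "dx": -1, "dy": -0.4, "dz": 0, "yaw": 0},
  {"claw": -1, "dx": -1, "dy": -0.4, "dz": 0, "yaw": 0},
  {"claw": -1, "dx": -1, "dy": -0.4, "dz": 0, "yaw": 0},
  {"claw": -1, "dx": -1, "dy": -0.4, "dz": 0, "yaw": 0},
  {"claw": -1, "dx": -1, "dy": -0.4, "dz": 0, "yaw": 0},
])

```text
time_s: 3.28
ee_pos: [419.9, -126.5, 215.7]
ee_rot: [-178.9, 0.3, 142.5]
force: [0.3, -0.4, -0.4]
gripper_width: 91.2
```

drive_tool([
  {"claw": -1, "dx": -1, "dy": -0.4, "dz": 0.5, "yaw": 0},
  {"claw": -1, "dx": -1, "dy": -0.4, "dz": 0.5, "yaw": 0},
  {"claw": -1, "dx": -1, "dy": -0.4, "dz": 0.5, "yaw": 0},
  {"claw": -1, "dx": -1, "dy": -0.4, "dz": 0.5, "yaw": 0},
  {"claw": -1, "dx": -1, "dy": -0.4, "dz": 0.5, "yaw": 0},
])

```text
time_s: 3.9
ee_pos: [476.8, -226.7, 163.2]
ee_rot: [-178.9, 0.3, 142.4]
force: [-0.9, -0.1, 0.1]
gripper_width: 91.2
```

drive_tool([
  {"dx": -0.9, "dy": -0.3, "dz": 0.6, "yaw": -0.1},
  {"dx": -0.9, "dy": -0.3, "dz": 0.6, "yaw": 0},
  {"dx": -0.9, "dy": -0.3, "dz": 0.6, "yaw": 0},
  {"dx": -0.8, "dy": -0.2, "dz": 0.6, "yaw": 0},
  {"dx": 0, "dy": 0, "dz": 0.2, "yaw": 0},
])

```text
validation failed for argument at $.mo...
```

```bash
python3 - <<'E'
from workcell import grab_frame,telemetry
import cv2
for n in ["wrist","top"]:
    f=grab_frame(n); cv2.imwrite(f"pics/{n}1.png",f["color"])
    print(f["pose"].tolist())
print(telemetry.state())
E
```

```text
[[0.6098078613181617, 0.7616062724660946, 0.21929491105556445, 412.7172288062912], [0.7922907317713688, -0.5787411691006789, -0.19322022548679096, -174.2596029022317], [-0.02024274249592646, 0.2915725380214637, -0.9563345055198852, 333.4346405955688], [0.0, 0.0, 0.0, 1.0]]
[[-0.014144815185100518, -0.9953144041988183, 0.09565124671289345, 403.33404321297076], [-0.9998250182130805, 0.015250051794663854, 0.010833691682592928, -55.21342820146114], [-0.012241615848929436, -0.0954812689201999, -0.9953559514700235, 984.9326465253733], [0.0, 0.0, 0.0, 1.0]]
{'time_s': 4.0, 'qpos': array([-25.97604406,  16.41118649, 100.3219663 ,  -1.32479287,
        63.3098436 , -77.73337466]), 'qvel': array([ 1.21860216, -2.35215164,  1.23701862,  0.97534623,  2.16319604,
        0.90608197]), 'effort': array([ -0.47944833, -37.10683107, -22.03838646,  -0.1948049 ,
        -0.14248238,  -0.09146733]), 'ee_pos': array([ 476.72856796, -227.18981058,  162.3111121 ]), 'ee_rot': array([-178.83340003,    0.2033412 ,  142.35491734]), 'force': array([-1.6962539 ,  0.36098464, -0.43612963]), 'torque': array([ 0.05518633,  0.02747481, -0.04939787]), 'gripper_width': 91.2512000333285}
```

View pics/wrist1.png

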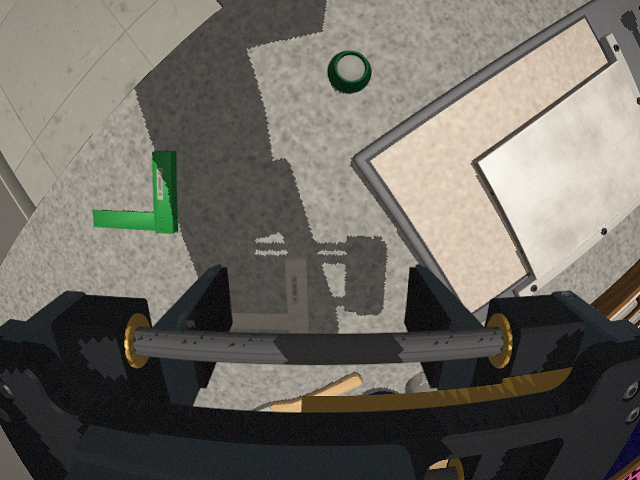

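The wrist view shows the steel stock ahead between the fingers, with its near end at about (287–306,259) and the groove at (294,287). The green square at (165,190) is well clear. I check the stock's position from the wrist camera.

```bash
cat >> h.py <<'E'
def wun(uv,z,T,fov=65.70646984690485,cx=317.9425476340836,cy=239.49319165632346):
    T=np.array(T); f=240/np.tan(np.radians(fov/2)); d=np.array(uv,float)-[cx,cy]; r=np.hypot(*d); th=r/f
    v=np.array([*(d/r*np.sin(th)),np.cos(th)]); w=T[:3,:3]@v; return T[:3,3]+w*(z-T[2,3])/w[2]
E
python3 - <<'E'
from h import *
import cv2
T=[[0.6098078613181617,0.7616062724660946,0.21929491105556445,412.7172288062912],[0.7922907317713688,-0.5787411691006789,-0.19322022548679096,-174.2596029022317],[-0.02024274249592646,0.2915725380214637,-0.9563345055198852,333.4346405955688]]
for n,uv,z in [("near out?",(287,259),14),("near in",(306.5,259),14),("inner corner side",(309,330),14),("plate corner",(476,160),39)]: print(n,wun(uv,z,T).round(1))
print(W([(-39,10,14),(-39,-10,14),(39,10,14),(39,-10,14)],(522.4,-289.6,np.radians(-36.4))).round(1))
a=cv2.imread("pics/wrist1.png")[230:345,215:345]; cv2.imwrite("pics/c5.png",cv2.resize(a,None,fx=5,fy=5,interpolation=cv2.INTER_CUBIC))
E
```

```text
near out? [ 483.6 -272.8   14. ]
near in [ 494.4 -258.5   14. ]
inner corner side [ 555.  -303.2   14. ]
plate corner [505.  -87.1  39. ]
[[ 496.9 -258.4   14. ]
 [ 485.1 -274.5   14. ]
 [ 559.7 -304.7   14. ]
 [ 547.9 -320.8   14. ]]
```

View pics/c5.png

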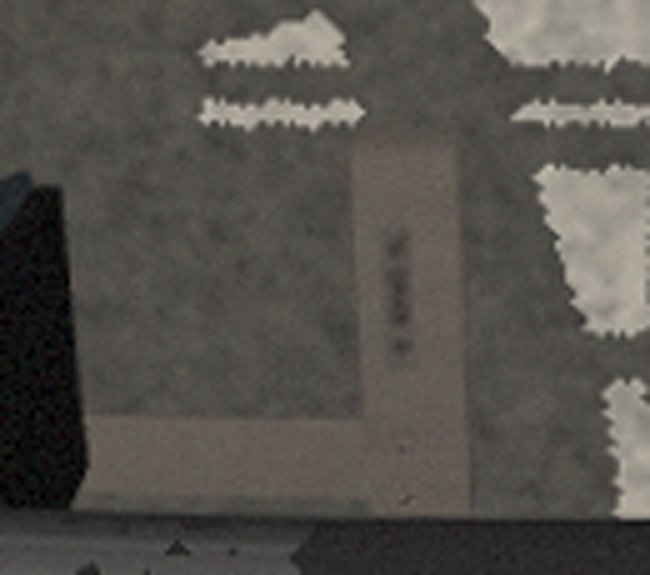

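drive_tool([
  {"claw": -1, "dx": -0.9, "dy": -0.3, "dz": 0.6, "yaw": -0.1},
  {"claw": -1, "dx": -0.9, "dy": -0.3, "dz": 0.6, "yaw": 0},
  {"claw": -1, "dx": -0.9, "dy": -0.2, "dz": 0.6, "yaw": 0},
  {"claw": -1, "dx": -0.5, "dy": -0.2, "dz": 0.6, "yaw": 0},
  {"claw": -1, "dx": 0, "dy": 0, "dz": 0.2, "yaw": 0},
])

```text
time_s: 4.62
ee_pos: [517.2, -284.8, 107.8]
ee_rot: [-178.9, 0.1, 143.2]
force: [0.1, 0.4, 0.1]
gripper_width: 91.5
```

drive_tool([
  {"claw": -1, "dx": -0.1, "dy": -0.05, "dz": 0.9, "yaw": 0},
  {"claw": -1, "dx": 0, "dy": 0, "dz": 0.9, "yaw": -0.05},
  {"claw": -1, "dx": 0, "dy": 0, "dz": 0.9, "yaw": 0},
  {"claw": -1, "dx": 0, "dy": 0, "dz": 0.9, "yaw": 0},
  {"claw": -1, "dx": 0, "dy": 0, "dz": 0.3, "yaw": 0},
])

```text
time_s: 5.25
ee_pos: [516.7, -286.3, 28.5]
ee_rot: [-178.9, 0.0, 143.7]
force: [-0.4, -0.1, 0.9]
gripper_width: 91.2
```

```bash
python3 - <<'E'
from workcell import grab_frame,telemetry
import cv2
f=grab_frame("wrist"); cv2.imwrite("pics/w2.png",f["color"]); f=grab_frame("scene"); cv2.imwrite("pics/s2.png",cv2.resize(f["color"][230:400,330:530],None,fx=4,fy=3.5,interpolation=cv2.INTER_CUBIC))
s=telemetry.state(); print(s["ee_pos"],s["ee_rot"])
E
```

```text
[ 517.15406583 -286.60317495   29.06973246] [-1.78929455e+02  1.06056773e-01  1.43694648e+02]
```

View pics/w2.png

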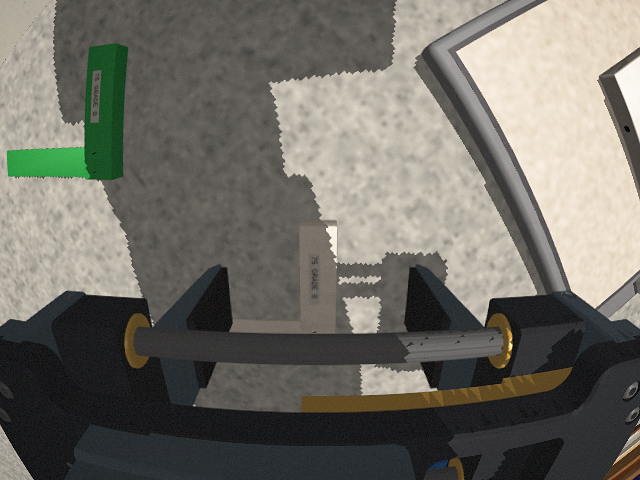

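View pics/s2.png

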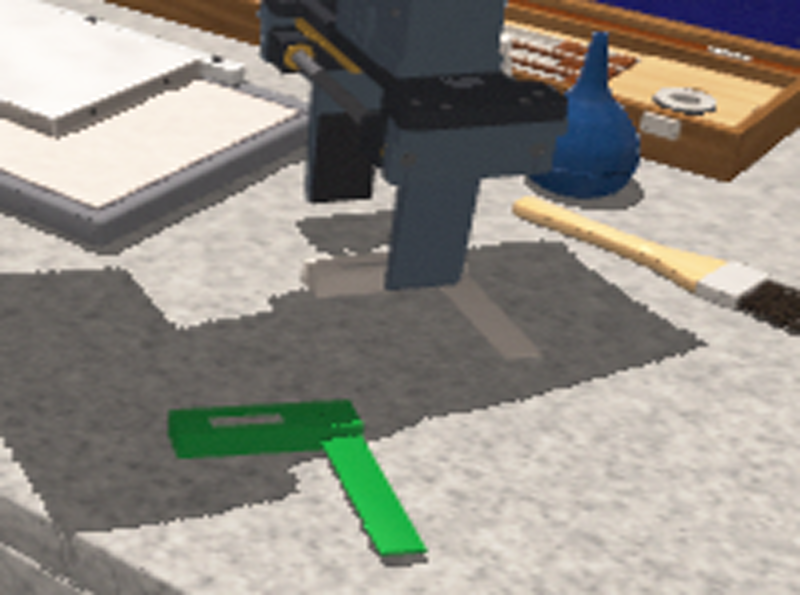

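drive_tool([
  {"claw": -1, "dx": 0, "dy": 0, "dz": 0.7, "yaw": 0},
  {"claw": -1, "dx": 0, "dy": 0, "dz": 0.45, "yaw": 0},
  {"claw": -1, "dx": 0, "dy": 0, "dz": 0.05, "yaw": 0},
  {"claw": 1, "dx": 0, "dy": 0, "dz": 0, "yaw": 0},
  {"claw": 1, "dx": 0, "dy": 0, "dz": 0, "yaw": 0},
], grip_force=35)

```text
time_s: 5.98
ee_pos: [518.0, -287.5, 5.1]
ee_rot: [-179.0, 0.3, 143.7]
force: [-0.1, 0.6, 0.1]
gripper_width: 73.8
```

drive_tool([
  {"claw": 1, "dx": 0, "dy": 0, "dz": 0, "yaw": 0},
  {"claw": 1, "dx": 0, "dy": 0, "dz": 0, "yaw": 0},
  {"claw": 1, "dx": 0, "dy": 0, "dz": 0, "yaw": 0},
])

```text
time_s: 6.35
ee_pos: [518.3, -287.8, 5.7]
ee_rot: [-179.0, 0.4, 143.7]
force: [0.6, 0.2, 0.2]
gripper_width: 44.1
```

drive_tool([
  {"claw": 1, "dx": 0, "dy": 0, "dz": 0.12, "yaw": 0},
  {"claw": 1, "dx": 0, "dy": 0, "dz": 0, "yaw": 0},
  {"claw": 1, "dx": 0, "dy": 0, "dz": 0, "yaw": 0},
  {"claw": 1, "dx": 0, "dy": 0, "dz": 0, "yaw": 0},
])

```text
time_s: 6.85
ee_pos: [518.4, -287.8, 3.3]
ee_rot: [-179.0, 0.4, 143.7]
force: [-0.2, -0.3, -0.1]
gripper_width: 19.7
```

drive_tool([
  {"claw": 1, "dx": 0, "dy": 0, "dz": -0.4, "yaw": 0},
  {"claw": 1, "dx": 0, "dy": 0, "dz": -1, "yaw": 0},
  {"claw": 1, "dx": 0, "dy": 0, "dz": -1, "yaw": 0},
  {"claw": 1, "dx": 0, "dy": 0, "dz": -1, "yaw": 0},
  {"claw": 1, "dx": 0, "dy": 0, "dz": -1, "yaw": 0.5},
])

```text
time_s: 7.48
ee_pos: [516.8, -284.8, 92.3]
ee_rot: [-178.9, 0.0, 139.3]
force: [0.1, -0.6, -1.2]
gripper_width: 19.9
```

drive_tool([
  {"claw": 1, "dx": 0.6, "dy": 0, "dz": 0, "yaw": 1},
  {"claw": 1, "dx": 0.6, "dy": 0, "dz": 0, "yaw": 1},
  {"claw": 1, "dx": 0.6, "dy": 0, "dz": 0, "yaw": 1},
  {"claw": 1, "dx": 0.6, "dy": 0, "dz": 0, "yaw": 1},
  {"claw": 1, "dx": 0.6, "dy": 0, "dz": 0, "yaw": 1},
])

```text
time_s: 8.1
ee_pos: [485.9, -234.4, 95.3]
ee_rot: [-179.5, 0.9, 94.8]
force: [0.2, 0.1, -2.1]
gripper_width: 19.6
```

drive_tool([
  {"claw": 1, "dx": 0.7, "dy": 0, "dz": 0, "yaw": 1},
  {"claw": 1, "dx": 0.7, "dy": 0, "dz": 0, "yaw": 1},
  {"claw": 1, "dx": 0.7, "dy": 0, "dz": 0, "yaw": 1},
  {"claw": 1, "dx": 0.7, "dy": -0.2, "dz": 0, "yaw": 1},
  {"claw": 1, "dx": 0.6, "dy": -0.3, "dz": 0, "yaw": 1},
])

```text
time_s: 8.72
ee_pos: [490.1, -162.4, 95.5]
ee_rot: [179.7, 1.0, 50.3]
force: [0.6, -0.0, -2.4]
gripper_width: 19.8
```

drive_tool([
  {"claw": 1, "dx": 0, "dy": -0.3, "dz": 0, "yaw": 1},
  {"claw": 1, "dx": 0, "dy": -0.3, "dz": 0, "yaw": 1},
  {"claw": 1, "dx": 0, "dy": -0.3, "dz": 0, "yaw": 1},
  {"claw": 1, "dx": 0, "dy": -0.3, "dz": 0, "yaw": 1},
  {"claw": 1, "dx": 0, "dy": -0.3, "dz": 0, "yaw": 1},
])

```text
time_s: 9.35
ee_pos: [473.2, -135.7, 96.7]
ee_rot: [179.1, 0.5, 6.0]
force: [0.4, 1.0, -2.3]
gripper_width: 19.6
```

drive_tool([
  {"claw": 1, "dx": 0.8, "dy": -0.1, "dz": 0.2, "yaw": 0.8},
  {"claw": 1, "dx": 0.8, "dy": -0.1, "dz": 0.2, "yaw": 0},
  {"claw": 1, "dx": 0.8, "dy": -0.1, "dz": 0.2, "yaw": 0},
  {"claw": 1, "dx": 0, "dy": 0, "dz": 0, "yaw": 0},
])

```text
time_s: 9.85
ee_pos: [522.5, -128.3, 84.4]
ee_rot: [179.0, 0.4, -0.9]
force: [-1.1, -0.1, -1.1]
gripper_width: 19.5
```

```bash
python3 - <<'E'
from workcell import grab_frame,telemetry
import cv2
f=grab_frame("wrist"); cv2.imwrite("pics/w3.png",f["color"]); print(f["pose"].tolist()); f=grab_frame("top"); cv2.imwrite("pics/t3.png",cv2.resize(f["color"][155:275,190:390],None,fx=4,fy=4,interpolation=cv2.INTER_CUBIC))
f=grab_frame("scene"); cv2.imwrite("pics/s3.png",cv2.resize(f["color"][180:330,230:430],None,fx=4,fy=4,interpolation=cv2.INTER_CUBIC))
s=telemetry.state(); print(s["ee_pos"],s["ee_rot"])
E
```

```text
[[-0.015541981370563063, -0.955192485759463, -0.29557699836714907, 604.734035671449], [-0.9997374421422284, 0.019823183486056117, -0.011492961993826746, -127.26057276522609], [0.016837268008512138, 0.2953207689024508, -0.9552497840150886, 254.4575744622556], [0.0, 0.0, 0.0, 1.0]]
[ 520.83699902 -128.30961506   84.64855007] [179.05393835   0.50225447  -0.95317389]
```

View pics/w3.png

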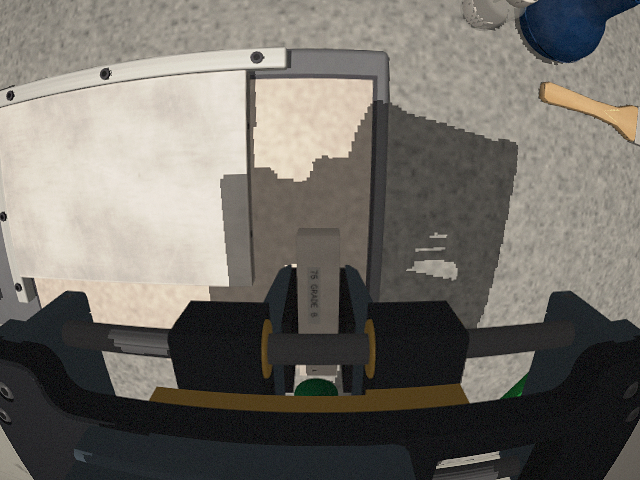

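View pics/s3.png

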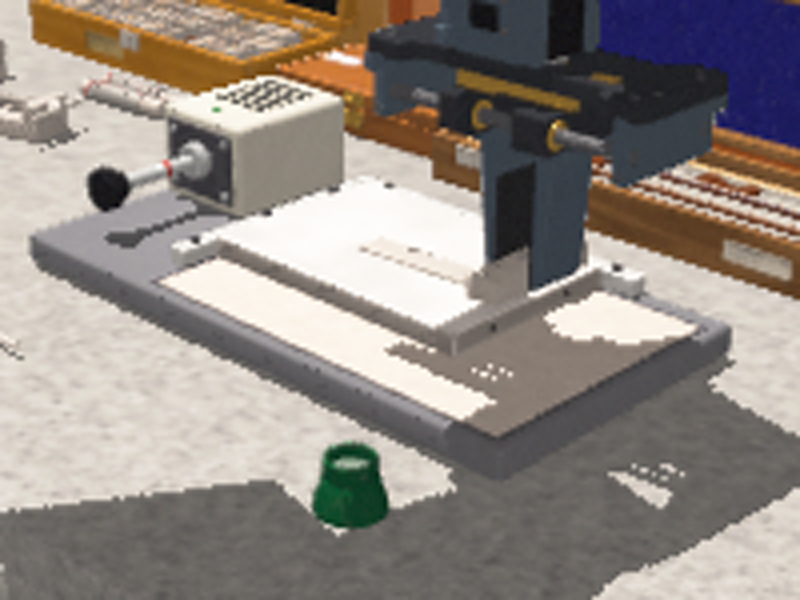

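The wrist view shows the stock held (298–340, 228–375) with the plate's right edge at x≈250 px. The scene view shows the square above and right of the plate. I measure the relative offset.

```bash
python3 - <<'E'
from h import *
import cv2
T=[[-0.015541981370563063,-0.955192485759463,-0.29557699836714907,604.734035671449],[-0.9997374421422284,0.019823183486056117,-0.011492961993826746,-127.26057276522609],[0.016837268008512138,0.2953207689024508,-0.9552497840150886,254.4575744622556]]
for n,uv,z in [("plate BR",(247,70),39),("plate R mid",(250,180),39),("stock back L",(299,229),95.5),("back R",(339,229),95.5),("front L",(305,374),95.5)]: print(n,wun(uv,z,T).round(1))
a=cv2.imread("pics/w3.png"); cv2.imwrite("pics/c6.png",cv2.resize(a[200:400,210:400],None,fx=4,fy=3,interpolation=cv2.INTER_CUBIC))
E
```

```text
plate BR [640.3 -90.9  39. ]
plate R mid [575.5 -90.5  39. ]
stock back L [ 560.6 -120.8   95.5]
back R [ 560.2 -138.6   95.5]
front L [ 481.  -121.1   95.5]
```

View pics/c6.png

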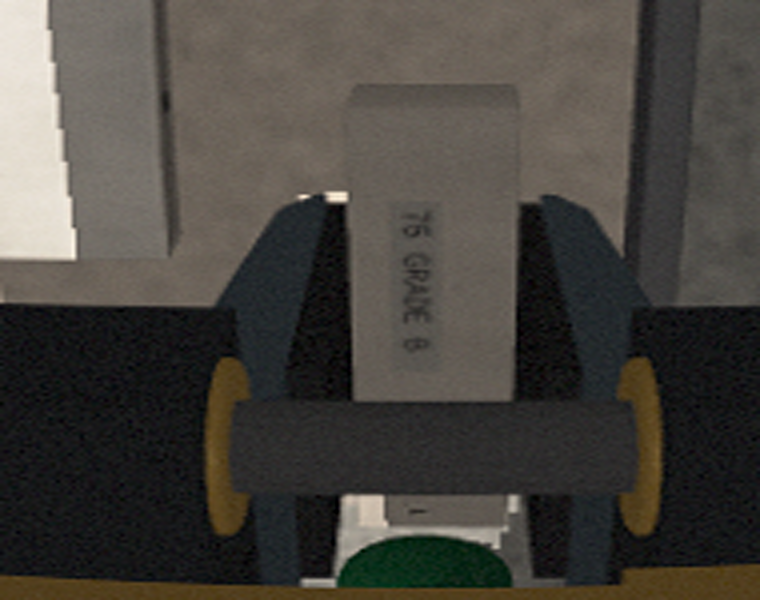

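View pics/t3.png

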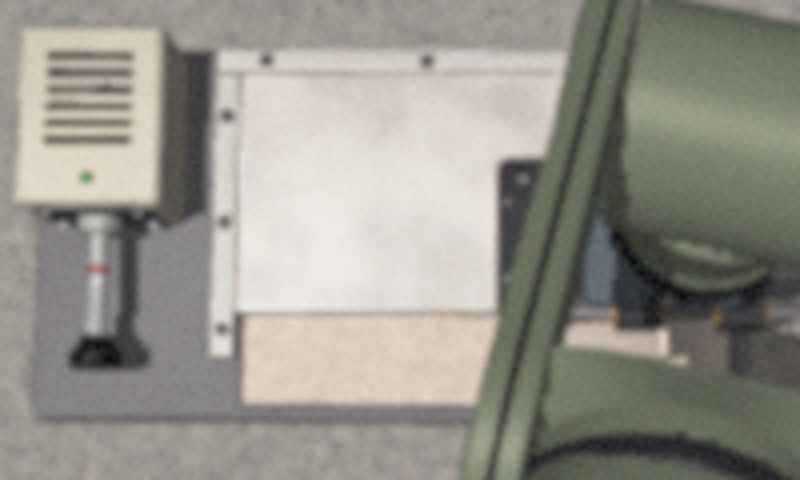

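```bash
python3 - <<'E'
from h import *
T=[[-0.015541981370563063,-0.955192485759463,-0.29557699836714907,604.734035671449],[-0.9997374421422284,0.019823183486056117,-0.011492961993826746,-127.26057276522609],[0.016837268008512138,0.2953207689024508,-0.9552497840150886,254.4575744622556]]
for n,uv,z in [("plate FR",(252,286),39),("plate F2",(222,286),39),("stagelip R inner",(378,228),24)]: print(n,wun(uv,z,T).round(1))
E
```

```text
plate FR [507.8 -87.2  39. ]
plate F2 [507.9 -67.3  39. ]
stagelip R inner [ 540.4 -169.2   24. ]
```

drive_tool([
  {"claw": 1, "dx": -0.2, "dy": 0, "dz": 0.8, "yaw": 0},
  {"claw": 1, "dx": 0, "dy": 0, "dz": 0.8, "yaw": 0},
  {"claw": 1, "dx": 0, "dy": 0, "dz": 0.6, "yaw": 0},
  {"claw": 1, "dx": 0, "dy": 0, "dz": 0.3, "yaw": 0},
  {"claw": 1, "dx": 0, "dy": 0, "dz": 0, "yaw": 0},
])

```text
time_s: 10.62
ee_pos: [514.9, -129.7, 34.3]
ee_rot: [179.0, 0.5, -0.9]
force: [-0.2, -0.4, -1.7]
gripper_width: 19.8
```

drive_tool([
  {"claw": 1, "dx": 0, "dy": 0, "dz": 0.15, "yaw": 0},
  {"claw": 1, "dx": 0, "dy": 0, "dz": 0.15, "yaw": 0},
  {"claw": 1, "dx": 0, "dy": 0, "dz": 0, "yaw": 0},
])

```text
time_s: 11.0
ee_pos: [515.7, -130.0, 28.9]
ee_rot: [179.0, 0.4, -0.9]
force: [0.5, 0.5, -1.9]
gripper_width: 19.7
```

drive_tool([
  {"claw": 1, "dx": 0, "dy": 0, "dz": 0.08, "yaw": 0},
  {"claw": 1, "dx": 0, "dy": 0, "dz": 0.04, "yaw": 0},
])

```text
time_s: 11.25
ee_pos: [516.0, -130.1, 27.5]
ee_rot: [179.0, 0.3, -0.9]
force: [-2.7, 0.4, 8.0]
gripper_width: 19.7
```

drive_tool([
  {"claw": 0.35, "dx": 0, "dy": 0, "dz": 0, "yaw": 0},
  {"claw": 0.35, "dx": 0, "dy": 0, "dz": 0, "yaw": 0},
])

```text
time_s: 11.5
ee_pos: [516.7, -130.2, 28.0]
ee_rot: [179.0, 0.2, -0.9]
force: [0.1, 0.5, -1.0]
gripper_width: 30.0
```

drive_tool([
  {"claw": 0.35, "dx": 0, "dy": 0, "dz": -0.8, "yaw": 0},
  {"claw": 0.35, "dx": 0, "dy": 0, "dz": -0.8, "yaw": 0},
  {"claw": 0.35, "dx": 0, "dy": 0, "dz": -0.8, "yaw": 0},
  {"claw": 0, "dx": 0, "dy": 0, "dz": 0, "yaw": -1},
  {"claw": -1, "dx": 0, "dy": 0, "dz": 0, "yaw": -1},
])

```text
time_s: 12.12
ee_pos: [518.6, -129.7, 82.1]
ee_rot: [178.9, 0.3, 16.8]
force: [-0.3, 0.8, -0.4]
gripper_width: 47.0
```

drive_tool([
  {"claw": -1, "dx": 0, "dy": 0, "dz": 0, "yaw": -1},
  {"claw": -1, "dx": 0, "dy": 0, "dz": 0, "yaw": -1},
  {"claw": -1, "dx": 0, "dy": 0, "dz": 0, "yaw": -1},
  {"claw": -1, "dx": 0, "dy": 0, "dz": 0, "yaw": -1},
  {"claw": -1, "dx": 0, "dy": 0, "dz": 0, "yaw": -1},
])

```text
time_s: 12.75
ee_pos: [520.9, -130.2, 88.1]
ee_rot: [179.0, 0.8, 61.2]
force: [-0.2, 0.4, -0.8]
gripper_width: 91.1
```

drive_tool([
  {"claw": -1, "dx": 0, "dy": 0, "dz": 0, "yaw": -1},
  {"claw": -1, "dx": 0, "dy": 0, "dz": 0, "yaw": -1},
  {"claw": -1, "dx": 0, "dy": 0, "dz": 0, "yaw": -1},
])

```text
time_s: 13.12
ee_pos: [522.1, -130.4, 91.6]
ee_rot: [179.2, 1.3, 87.9]
force: [0.5, -0.8, -0.6]
gripper_width: 91.4
```

```bash
python3 - <<'E'
from workcell import grab_frame,telemetry
import cv2
f=grab_frame("wrist"); cv2.imwrite("pics/w4.png",f["color"]); print(f["pose"].tolist()); f=grab_frame("top"); cv2.imwrite("pics/t4.png",cv2.resize(f["color"][155:275,190:390],None,fx=4,fy=4,interpolation=cv2.INTER_CUBIC))
f=grab_frame("scene"); cv2.imwrite("pics/s4.png",cv2.resize(f["color"][180:330,230:430],None,fx=4,fy=4,interpolation=cv2.INTER_CUBIC))
s=telemetry.state(); print(s["ee_pos"],s["ee_rot"],s["qpos"])
E
```

```text
[[0.9992323805035234, -0.03915913314438166, 0.0011009289895448824, 522.1478378681289], [-0.03690697085851054, -0.950442380941113, -0.3087023744855791, -45.60926960656836], [0.013134886954537708, 0.30842477657018125, -0.9511580478250304, 260.47209250455865], [0.0, 0.0, 0.0, 1.0]]
[ 522.07109862 -130.42828933   91.37751174] [179.20432205   1.24515005  87.44485558] [-14.59552746  20.81776223 105.36777423  -1.32059144  52.78372034
 -11.25973952]
```

View pics/w4.png

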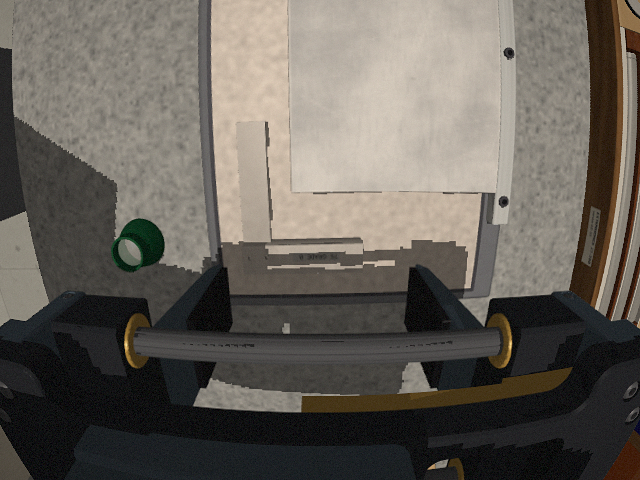

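View pics/s4.png

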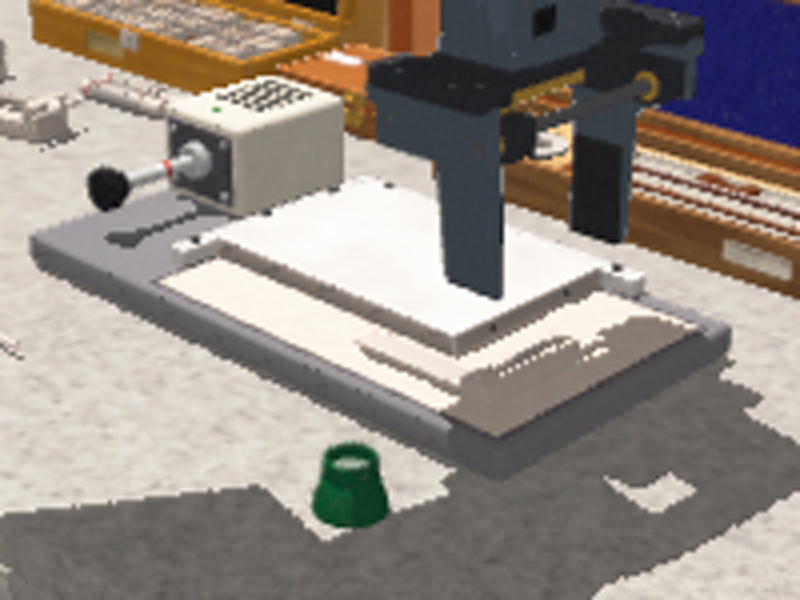

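View pics/t4.png

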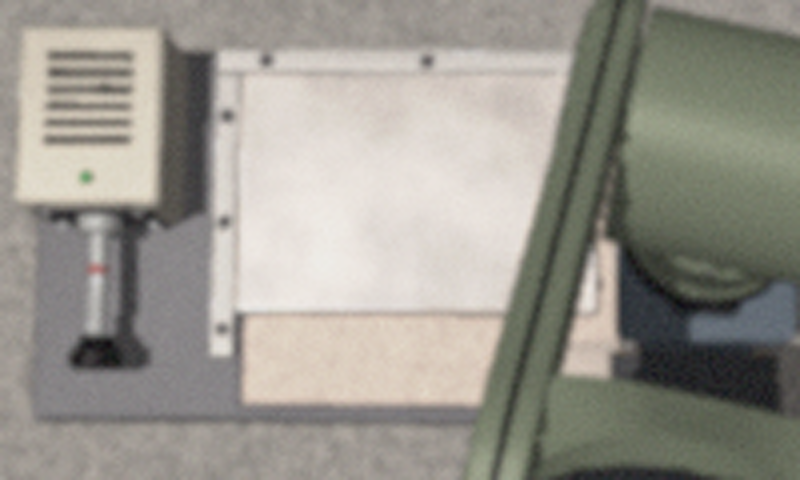

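The wrist view shows the square flat and right way round. Blade tip is at (253,122), its inner edge at x≈270 px, the plate corner at (291,192), and the stock's inner face at row ≈240.

```bash
python3 - <<'E'
import cv2
a=cv2.imread("pics/w4.png"); cv2.imwrite("pics/c7.png",cv2.resize(a[110:280,220:400],None,fx=4,fy=3.5,interpolation=cv2.INTER_CUBIC))
E
```

```text
(no output)
```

View pics/c7.png

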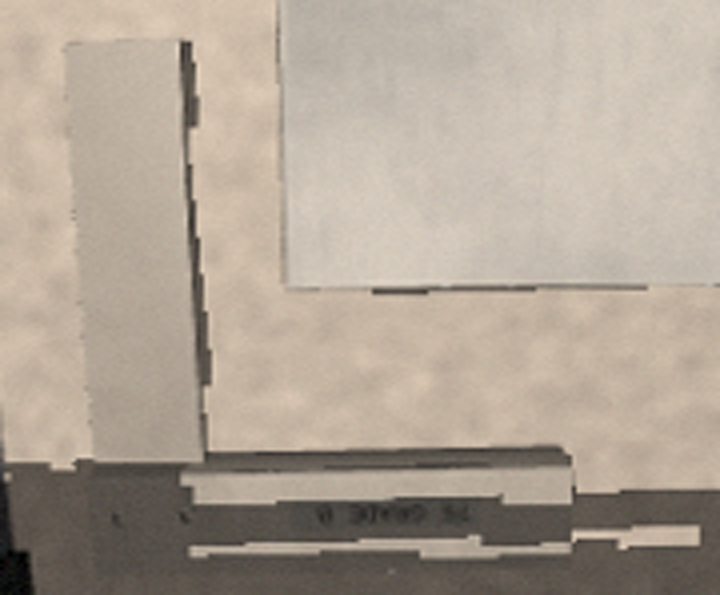

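```bash
python3 - <<'E'
from h import *
T=[[0.9992323805035234,-0.03915913314438166,0.0011009289895448824,522.1478378681289],[-0.03690697085851054,-0.950442380941113,-0.3087023744855791,-45.60926960656836],[0.013134886954537708,0.30842477657018125,-0.9511580478250304,260.47209250455865]]
k=lambda x,y:((x+.5)/4-.5+220,(y+.5)/3.5-.5+110)
P={}
for n,p,z in [("bl tip out",(65,42),32),("bl tip in",(180,40),32),("bl root in",(203,460),32),("stock back in",(572,466),38),("stock inner mid",(203,482),38),("stock back out",(572,556),38),("plate FR",(284,287),39),("plate front far",(278,5),39),("plate R far",(715,284),39)]:
    P[n]=wun(k(*p),z,T); print(n,P[n].round(1))
a=P["bl tip in"]-P["bl root in"]; print("blade dir", np.degrees(np.arctan2(-a[0],a[1])))
a=P["stock back in"]-P["stock inner mid"]; print("stock", np.degrees(np.arctan2(a[1],a[0])))
a=P["plate front far"]-P["plate FR"]; print("plate front", np.degrees(np.arctan2(-a[0],a[1])))
a=P["plate R far"]-P["plate FR"]; print("plate right", np.degrees(np.arctan2(a[1],a[0])))
E
```

```text
bl tip out [475.  -41.9  32. ]
bl tip in [492.8 -42.9  32. ]
bl root in [ 491.5 -119.6   32. ]
stock back in [ 550.7 -121.2   38. ]
stock inner mid [ 492.  -121.8   38. ]
stock back out [ 550.8 -138.9   38. ]
plate FR [507.  -86.4  39. ]
plate front far [508.5 -37.9  39. ]
plate R far [573. -88.  39.]
blade dir -1.010708515373447
stock 0.6279778973558818
plate front -1.7268153955076122
plate right -1.42815802484255
```

drive_tool([
  {"claw": -1, "dx": -0.4, "dy": -0.5, "dz": 0.6, "yaw": -0.15},
  {"claw": -1, "dx": 0, "dy": 0, "dz": 0.6, "yaw": 0},
  {"claw": -1, "dx": 0, "dy": 0, "dz": 0.6, "yaw": 0},
  {"claw": -1, "dx": 0, "dy": 0, "dz": 0, "yaw": 0},
])

```text
time_s: 13.78
ee_pos: [513.5, -138.8, 55.2]
ee_rot: [179.1, 1.3, 88.3]
force: [0.0, 0.1, 0.2]
gripper_width: 91.6
```

drive_tool([
  {"claw": -1, "dx": 0, "dy": -0.1, "dz": 0.6, "yaw": -0.05},
  {"claw": -1, "dx": 0, "dy": 0, "dz": 0.5, "yaw": 0},
  {"claw": -1, "dx": 0, "dy": 0, "dz": 0.2, "yaw": 0},
  {"claw": -1, "dx": 0, "dy": 0, "dz": 0.0, "yaw": 0},
])

```text
time_s: 14.28
ee_pos: [512.4, -139.1, 27.3]
ee_rot: [179.1, 1.3, 88.8]
force: [-0.5, -0.2, -0.2]
gripper_width: 91.3
```

drive_tool([
  {"claw": 1, "dx": 0, "dy": 0, "dz": 0, "yaw": 0},
  {"claw": 1, "dx": 0, "dy": 0, "dz": 0, "yaw": 0},
  {"claw": 1, "dx": 0, "dy": 0, "dz": 0, "yaw": 0},
], grip_force=10)

```text
time_s: 14.65
ee_pos: [512.6, -139.2, 27.6]
ee_rot: [179.0, 1.3, 88.8]
force: [-1.0, 0.7, -1.0]
gripper_width: 77.8
```

drive_tool([
  {"claw": 1, "dx": 0.5, "dy": 0.2, "dz": 0, "yaw": 0},
  {"claw": 1, "dx": 0.5, "dy": 0.2, "dz": 0, "yaw": 0},
  {"claw": 1, "dx": 0.4, "dy": 0.1, "dz": 0, "yaw": 0},
  {"claw": 1, "dx": 0, "dy": 0, "dz": 0, "yaw": 0},
])

```text
time_s: 15.15
ee_pos: [524.4, -109.2, 27.6]
ee_rot: [179.0, 1.3, 88.8]
force: [0.5, -0.3, 0.7]
gripper_width: 77.9
```

```bash
python3 - <<'E'
from workcell import grab_frame,telemetry
import cv2
f=grab_frame("wrist"); cv2.imwrite("pics/w5.png",f["color"]); print(f["pose"].tolist()); cv2.imwrite("pics/c8.png",cv2.resize(f["color"][110:310,200:400],None,fx=4,fy=3,interpolation=cv2.INTER_CUBIC))
s=telemetry.state(); print(s["ee_pos"],s["ee_rot"],s["force"])
E
```

```text
[[0.999639189795456, -0.024888300419102265, 0.01010260992668018, 522.3648379512399], [-0.020540592919690105, -0.9506630904941881, -0.3095444595119491, -24.217690260361525], [0.01730821387635709, 0.309225259114267, -0.950831301997427, 196.3055874693731], [0.0, 0.0, 0.0, 1.0]]
[ 524.33732823 -109.4237289    27.54752063] [178.96690597   1.29691661  88.78753767] [0.90906347 0.95294972 0.94440738]
```

View pics/c8.png

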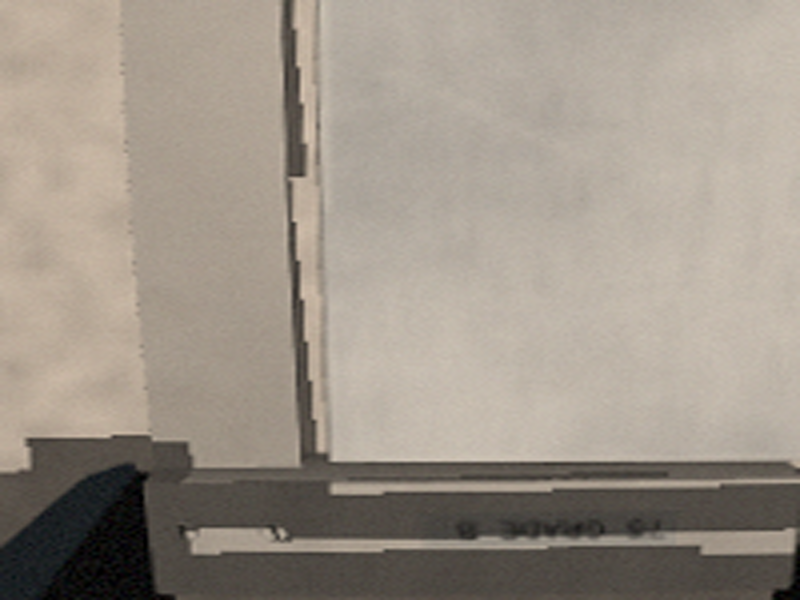

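The view shows the blade (inner edge x≈283–300) about 3–4 mm short of the plate's front edge. The stock is a couple of mm short of the right edge. I close in with small steps, watching the force.

drive_tool([
  {"claw": 1, "dx": 0.1, "dy": 0.05, "dz": 0, "yaw": 0},
  {"claw": 1, "dx": 0.05, "dy": 0.05, "dz": 0, "yaw": 0},
  {"claw": 1, "dx": 0, "dy": 0.05, "dz": 0, "yaw": 0},
])

```text
time_s: 15.58
ee_pos: [526.2, -106.6, 27.5]
ee_rot: [179.1, 1.3, 88.8]
force: [-3.7, 0.8, 4.6]
gripper_width: 78.2
```

drive_tool([
  {"claw": 1, "dx": 0.06, "dy": 0.05, "dz": -0.02, "yaw": 0},
  {"claw": 1, "dx": 0.06, "dy": 0.05, "dz": 0, "yaw": 0},
])

```text
time_s: 15.82
ee_pos: [526.8, -105.9, 27.6]
ee_rot: [179.3, 1.5, 88.8]
force: [-4.2, -6.2, 3.4]
gripper_width: 77.9
```

drive_tool([
  {"claw": 1, "dx": 0.08, "dy": 0.05, "dz": 0, "yaw": 0},
  {"claw": 1, "dx": 0.08, "dy": 0.05, "dz": 0, "yaw": 0},
])

```text
time_s: 16.08
ee_pos: [526.9, -105.5, 27.6]
ee_rot: [179.5, 1.7, 88.9]
force: [-5.3, -7.5, 2.7]
gripper_width: 78.2
```

```bash
python3 - <<'E'
from workcell import grab_frame,telemetry
import cv2
f=grab_frame("wrist"); cv2.imwrite("pics/w6.png",f["color"]); cv2.imwrite("pics/c9.png",cv2.resize(f["color"][10:310,200:400],None,fx=4,fy=2,interpolation=cv2.INTER_CUBIC))
s=telemetry.state(); print(s["ee_pos"],s["ee_rot"],s["force"])
E
```

```text
[ 526.90269604 -105.48386096   27.53652537] [179.54554133   1.72417828  88.92802695] [-4.59630794 -6.62035603  2.28318801]
```

View pics/c9.png

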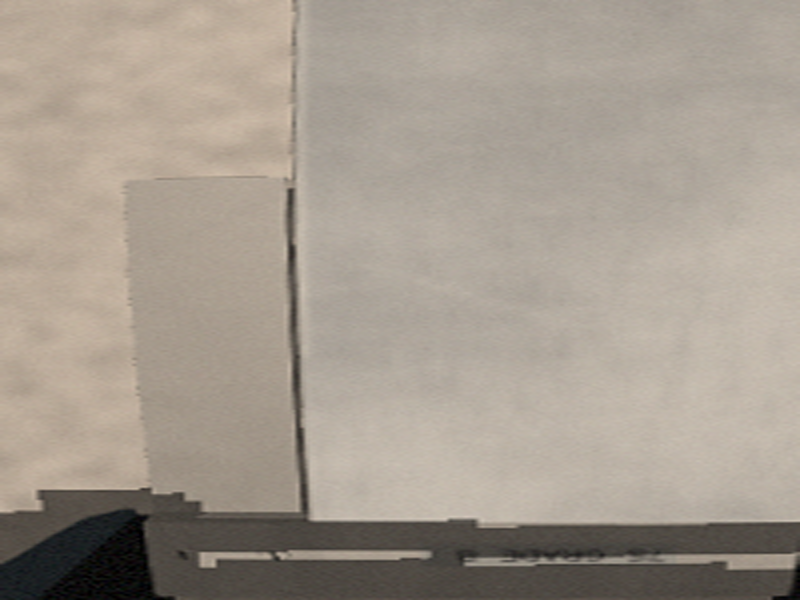

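drive_tool([
  {"claw": 1, "dx": 0.08, "dy": 0.06, "dz": 0, "yaw": 0},
  {"claw": 1, "dx": 0.08, "dy": 0.06, "dz": 0, "yaw": 0},
  {"claw": 1, "dx": 0, "dy": 0, "dz": 0, "yaw": 0},
  {"claw": 1, "dx": 0, "dy": 0, "dz": 0, "yaw": 0},
])

```text
time_s: 16.62
ee_pos: [527.0, -105.4, 27.6]
ee_rot: [179.8, 2.0, 89.0]
force: [-1.4, 0.4, 0.6]
gripper_width: 78.0
```

drive_tool([
  {"claw": -1, "dx": 0, "dy": 0, "dz": 0, "yaw": 0},
  {"claw": -1, "dx": 0, "dy": 0, "dz": 0, "yaw": 0},
  {"claw": -1, "dx": 0, "dy": 0, "dz": 0, "yaw": 0},
])

```text
time_s: 17.0
ee_pos: [528.6, -105.0, 27.8]
ee_rot: [179.6, 1.9, 89.0]
force: [0.6, -0.1, 1.5]
gripper_width: 91.3
```

```bash
python3 - <<'E'
from workcell import grab_frame,telemetry
import cv2
f=grab_frame("wrist"); cv2.imwrite("pics/w7.png",f["color"]); print(f["pose"].tolist()); cv2.imwrite("pics/c10.png",cv2.resize(f["color"][90:310,200:420],None,fx=3.6,fy=2.7,interpolation=cv2.INTER_CUBIC))
s=telemetry.state(); print(s["ee_pos"],s["ee_rot"],s["force"],s["gripper_width"])
E
```

```text
[[0.9998250150533331, -0.0187042253423639, -0.0003020396367445023, 528.293368126277], [-0.01781736244687134, -0.9472508167936631, -0.3199975494893251, -18.124562431271446], [0.005699198982042298, 0.31994693628487575, -0.9474183221222202, 195.58712708676336], [0.0, 0.0, 0.0, 1.0]]
[ 528.54656294 -104.98122255   27.78451028] [179.63693403   1.94850386  88.97917485] [-0.23995677 -0.28992151  0.04994387] 91.04547373457157
```

View pics/c10.png

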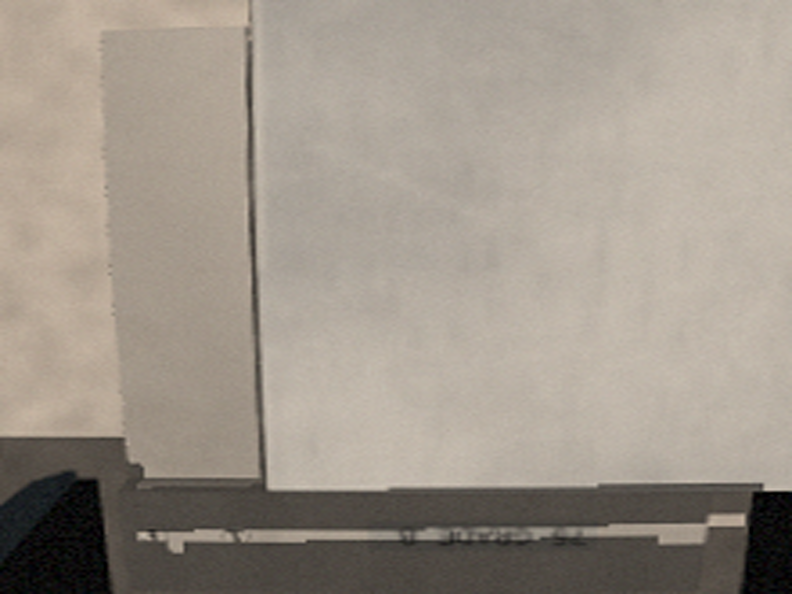

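drive_tool([
  {"claw": -1, "dx": 0, "dy": 0, "dz": -0.8, "yaw": 0},
  {"claw": -1, "dx": 0, "dy": 0, "dz": -0.8, "yaw": 0},
  {"claw": -1, "dx": 0, "dy": -0.5, "dz": -0.8, "yaw": 0},
  {"claw": -1, "dx": -0.5, "dy": -0.5, "dz": -0.5, "yaw": 0},
  {"claw": -1, "dx": 0, "dy": 0, "dz": 0, "yaw": 0},
])

```text
time_s: 17.68
ee_pos: [507.1, -113.2, 91.1]
ee_rot: [179.5, 2.0, 89.0]
force: [0.2, 0.3, 0.3]
gripper_width: 91.2
```

```bash
python3 - <<'E'
from workcell import grab_frame,telemetry
import cv2
f=grab_frame("wrist"); cv2.imwrite("pics/w8.png",f["color"]); print(f["pose"].tolist()); cv2.imwrite("pics/c11.png",cv2.resize(f["color"][100:300,210:410],None,fx=4,fy=3,interpolation=cv2.INTER_CUBIC))
f=grab_frame("scene"); cv2.imwrite("pics/s8.png",cv2.resize(f["color"][230:310,290:400],None,fx=7,fy=7,interpolation=cv2.INTER_CUBIC))
s=telemetry.state(); print(s["ee_pos"],s["ee_rot"],s["force"],s["gripper_width"])
E
```

```text
[[0.9998141942214247, -0.01917815995944171, 0.0019429909758786783, 506.34797817652077], [-0.017543709616204453, -0.9470784529448064, -0.320522420776728, -26.211667333538095], [0.007987195143764475, 0.3204287785893171, -0.947238936364787, 258.859653606522], [0.0, 0.0, 0.0, 1.0]]
[ 507.25971175 -112.70021709   90.11333141] [179.57309067   1.94818346  89.01000552] [-0.57463535 -0.47626271 -0.02311905] 90.96198760414495
```

View pics/c11.png

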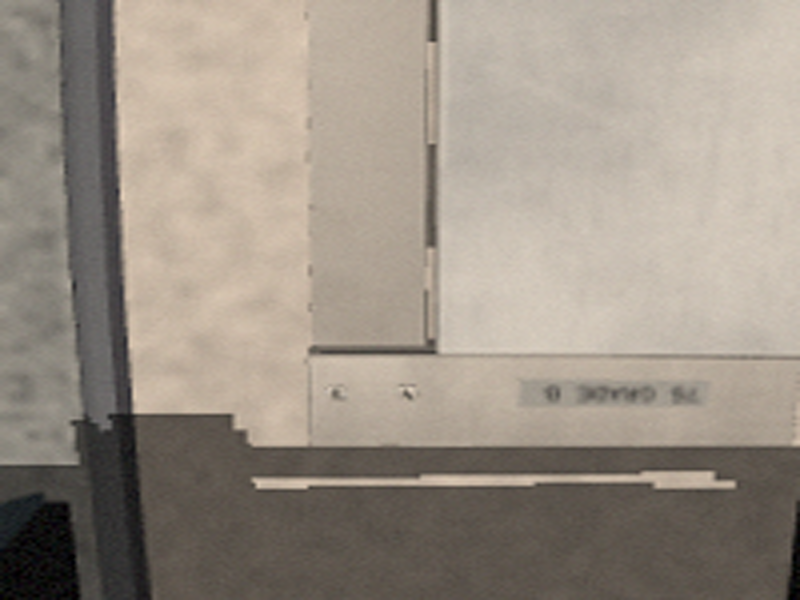

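View pics/s8.png

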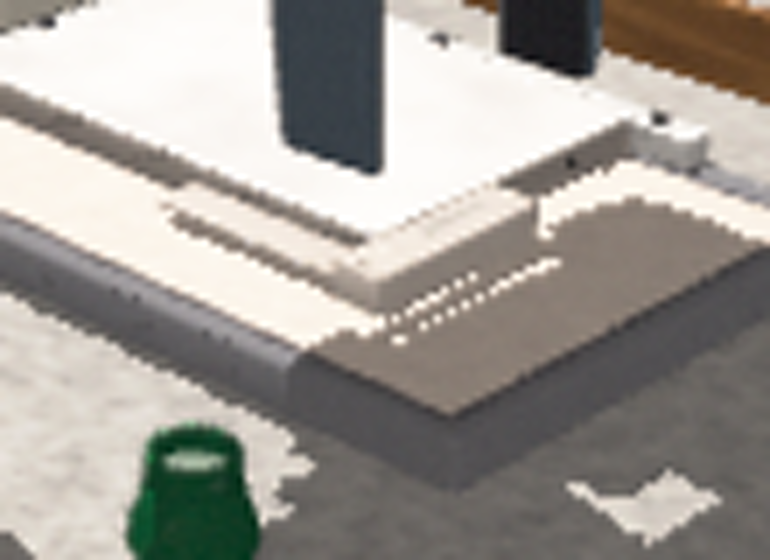

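The camera looks straight down the front edge here. The stock is flush along the right edge (thin line at row ≈355), but a uniform gap of about 1 mm is still visible between blade and plate (columns 428–438 in the crop). I nudge it with the front finger pad in +x only, jaws open.

drive_tool([
  {"claw": -1, "dx": 0.3, "dy": 0.9, "dz": 0.8, "yaw": 0},
  {"claw": -1, "dx": 0, "dy": 0, "dz": 0.8, "yaw": 0},
  {"claw": -1, "dx": 0, "dy": 0, "dz": 0.8, "yaw": 0},
  {"claw": -1, "dx": 0, "dy": 0, "dz": 0.4, "yaw": 0},
  {"claw": -1, "dx": 0, "dy": 0, "dz": 0, "yaw": 0},
])

```text
time_s: 18.4
ee_pos: [525.9, -108.6, 30.2]
ee_rot: [179.8, 1.9, 89.0]
force: [0.2, -1.4, -0.1]
gripper_width: 91.0
```

drive_tool([
  {"claw": -1, "dx": 0, "dy": 0.15, "dz": 0.1, "yaw": 0},
  {"claw": -1, "dx": 0, "dy": 0.15, "dz": 0, "yaw": 0},
])

```text
time_s: 18.65
ee_pos: [532.7, -108.9, 28.8]
ee_rot: [179.7, 1.9, 89.0]
force: [0.1, -0.6, -0.7]
gripper_width: 91.2
```

drive_tool([
  {"claw": -1, "dx": 0, "dy": 0.06, "dz": 0, "yaw": 0},
])

```text
time_s: 18.77
ee_pos: [534.0, -108.9, 29.1]
ee_rot: [179.7, 1.9, 89.0]
force: [-0.5, -0.1, -0.2]
gripper_width: 91.0
```

drive_tool([
  {"claw": -1, "dx": 0, "dy": 0.06, "dz": 0, "yaw": 0},
])

```text
time_s: 18.9
ee_pos: [534.9, -108.9, 29.1]
ee_rot: [179.7, 1.9, 89.0]
force: [-2.7, 0.3, -0.5]
gripper_width: 91.3
```

drive_tool([
  {"claw": -1, "dx": 0, "dy": 0.05, "dz": 0, "yaw": 0},
])

```text
time_s: 19.02
ee_pos: [534.9, -108.9, 29.0]
ee_rot: [179.9, 1.9, 89.0]
force: [-2.7, -1.0, -0.8]
gripper_width: 91.1
```

drive_tool([
  {"claw": -1, "dx": 0, "dy": 0.05, "dz": 0, "yaw": 0},
])

```text
time_s: 19.15
ee_pos: [534.9, -108.9, 28.8]
ee_rot: [180.0, 1.9, 89.0]
force: [-4.1, -1.6, 1.4]
gripper_width: 91.6
```

drive_tool([
  {"claw": -1, "dx": 0, "dy": 0.08, "dz": 0, "yaw": 0},
])

```text
time_s: 19.27
ee_pos: [535.0, -109.0, 28.7]
ee_rot: [-179.8, 1.9, 89.0]
force: [-5.7, -1.4, 2.3]
gripper_width: 91.4
```

drive_tool([
  {"claw": -1, "dx": 0, "dy": 0.15, "dz": 0, "yaw": 0},
  {"claw": -1, "dx": 0, "dy": 0.15, "dz": 0, "yaw": 0},
])

```text
time_s: 19.52
ee_pos: [535.6, -109.0, 28.0]
ee_rot: [-179.1, 1.9, 89.1]
force: [-8.5, -2.2, 3.7]
gripper_width: 91.3
```

```bash
python3 - <<'E'
from workcell import grab_frame,telemetry
import cv2
f=grab_frame("wrist"); cv2.imwrite("pics/w9.png",f["color"]); print(f["pose"].tolist()); cv2.imwrite("pics/c12.png",cv2.resize(f["color"][90:310,190:410],None,fx=3.6,fy=2.7,interpolation=cv2.INTER_CUBIC))
s=telemetry.state(); print(s["ee_pos"],s["ee_rot"],s["force"],s["gripper_width"])
E
```

```text
[[0.9997488456198248, -0.009688419237251748, -0.020208419396600872, 538.7966109845524], [-0.015627800286435598, -0.9476974796538944, -0.3187871686813353, -22.405616716465946], [-0.01606292439230627, 0.3190229170300122, -0.9476108699617303, 195.8934105559675], [0.0, 0.0, 0.0, 1.0]]
[ 535.61666312 -109.06882756   28.02898336] [-179.09845522    1.89422621   89.14822512] [-7.2355486  -1.04397156  4.17604629] 91.2441267580449
```

View pics/c12.png

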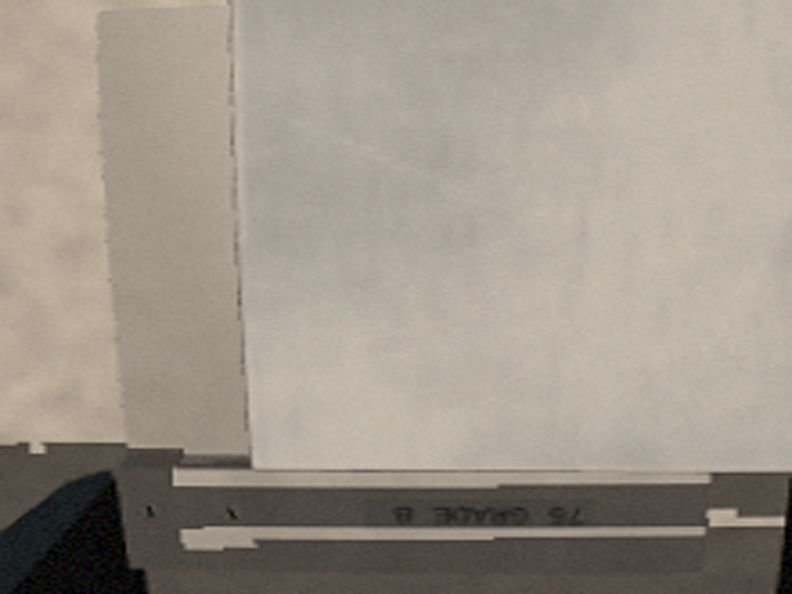

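drive_tool([
  {"claw": -1, "dx": 0, "dy": -0.25, "dz": 0, "yaw": 0},
  {"claw": -1, "dx": 0, "dy": -0.2, "dz": -0.6, "yaw": 0},
  {"claw": -1, "dx": -0.2, "dy": -0.4, "dz": -0.9, "yaw": 0},
  {"claw": -1, "dx": -0.2, "dy": -0.5, "dz": -0.9, "yaw": 0},
  {"claw": -1, "dx": 0, "dy": 0, "dz": -0.6, "yaw": 0},
])

```text
time_s: 20.2
ee_pos: [511.3, -115.3, 94.0]
ee_rot: [-179.6, 1.9, 89.1]
force: [0.7, -0.1, -0.2]
gripper_width: 91.3
```

```bash
python3 - <<'E'
from workcell import grab_frame,telemetry
import cv2
f=grab_frame("wrist"); cv2.imwrite("pics/w10.png",f["color"]); print(f["pose"].tolist()); cv2.imwrite("pics/c13.png",cv2.resize(f["color"][100:300,210:410],None,fx=4,fy=3,interpolation=cv2.INTER_CUBIC))
s=telemetry.state(); print(s["ee_pos"],s["ee_rot"],s["force"],s["gripper_width"])
E
```

```text
[[0.9998421667805503, -0.013312263787319081, -0.011765422237558087, 513.0513317936271], [-0.016374359034062837, -0.9474407467422089, -0.31951199003916264, -28.520790632298286], [-0.006893612535876833, 0.31965421168102764, -0.9475091889057239, 261.8313090640557], [0.0, 0.0, 0.0, 1.0]]
[ 512.87367071 -115.43314648   95.46561295] [-179.84121896    1.96806787   89.09196308] [ 0.47104767 -0.97036246  1.46597424] 91.47823315330926
```

View pics/c13.png

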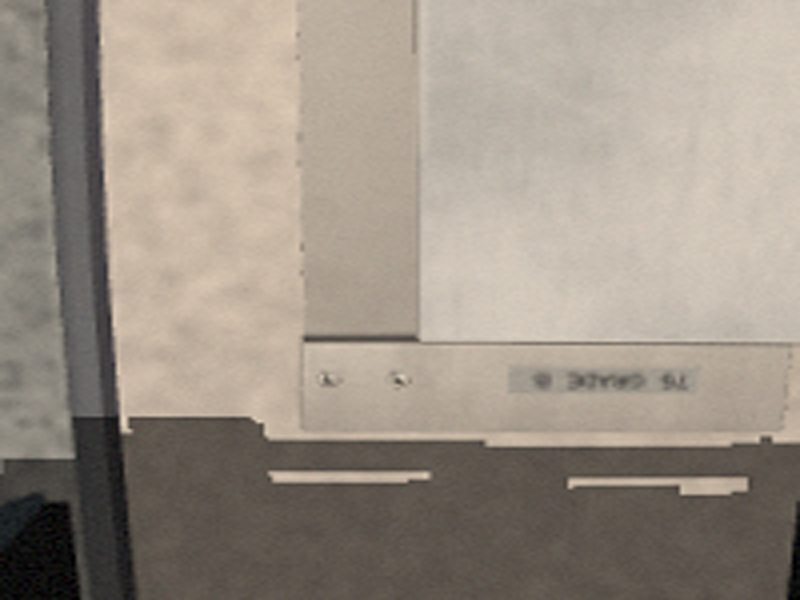

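```bash
python3 - <<'E'
import cv2
a=cv2.imread("pics/w10.png"); cv2.imwrite("pics/c14.png",cv2.resize(a[195:225,280:415],None,fx=5.9,fy=12,interpolation=cv2.INTER_NEAREST)); 
b=cv2.resize(a[60:220,300:325],None,fx=14,fy=3.7,interpolation=cv2.INTER_NEAREST); cv2.imwrite("pics/c15.png",b)
E
```

```text
(no output)
```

View pics/c14.png

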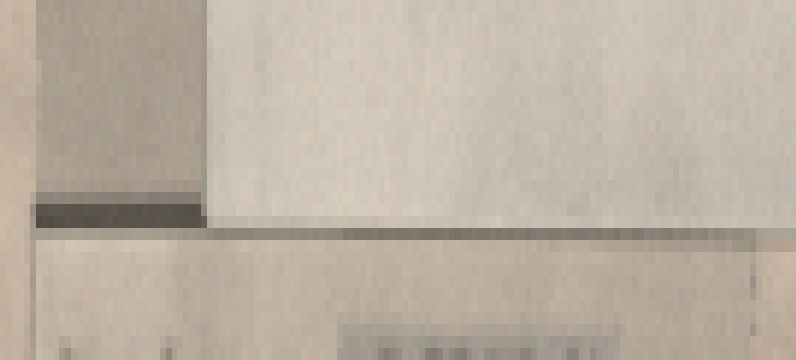

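View pics/c15.png

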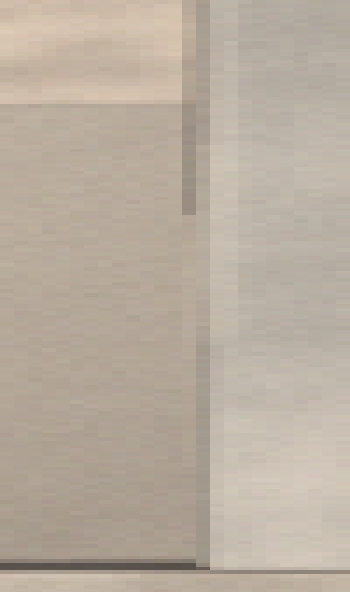

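View pics/w10.png

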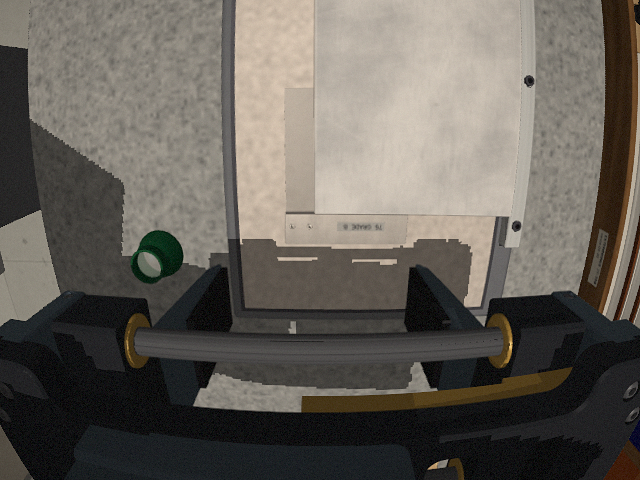

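Both joints look tight to under a pixel (≈0.5 mm). As a last step I seat the stock with a gentle +y push on its outer face, fingers closed.

drive_tool([
  {"claw": 1, "dx": -0.5, "dy": 0.5, "dz": 0, "yaw": 0},
  {"claw": 1, "dx": -0.5, "dy": 0.4, "dz": 0, "yaw": 0},
  {"claw": 1, "dx": 0, "dy": 0, "dz": 0.5, "yaw": 0},
  {"claw": 1, "dx": 0, "dy": 0, "dz": 0.5, "yaw": 0},
  {"claw": 1, "dx": 0, "dy": 0, "dz": 0.5, "yaw": 0},
])

```text
time_s: 20.88
ee_pos: [532.2, -138.5, 63.5]
ee_rot: [-179.8, 2.0, 89.1]
force: [0.5, 0.8, -0.7]
gripper_width: 43.9
```

drive_tool([
  {"claw": 1, "dx": 0, "dy": 0, "dz": 0.5, "yaw": 0},
  {"claw": 1, "dx": 0, "dy": 0, "dz": 0.5, "yaw": 0},
  {"claw": 1, "dx": 0, "dy": 0, "dz": 0.5, "yaw": 0},
  {"claw": 1, "dx": 0, "dy": 0, "dz": 0.15, "yaw": 0},
  {"claw": 1, "dx": 0, "dy": 0, "dz": 0, "yaw": 0},
])

```text
time_s: 21.5
ee_pos: [530.5, -138.9, 26.3]
ee_rot: [-179.6, 1.9, 89.1]
force: [-0.5, 0.3, -0.0]
gripper_width: 0.4
```

drive_tool([
  {"claw": 1, "dx": 0.25, "dy": 0, "dz": -0.1, "yaw": 0},
  {"claw": 1, "dx": 0.15, "dy": 0, "dz": 0, "yaw": 0},
  {"claw": 1, "dx": 0.1, "dy": 0, "dz": 0, "yaw": 0},
])

```text
time_s: 21.88
ee_pos: [531.5, -128.3, 29.1]
ee_rot: [-179.7, 1.9, 89.1]
force: [-0.3, 0.6, -0.4]
gripper_width: 0.5
```

drive_tool([
  {"claw": 1, "dx": 0.1, "dy": 0, "dz": 0, "yaw": 0},
])

```text
time_s: 22.0
ee_pos: [531.6, -126.1, 29.2]
ee_rot: [-179.7, 1.9, 89.1]
force: [-0.9, -0.1, 0.1]
gripper_width: 0.8
```

drive_tool([
  {"claw": 1, "dx": 0.1, "dy": 0, "dz": 0, "yaw": 0},
])

```text
time_s: 22.12
ee_pos: [531.7, -124.5, 29.3]
ee_rot: [-179.8, 2.0, 89.2]
force: [-0.4, -6.1, 0.3]
gripper_width: 0.3
```

drive_tool([
  {"claw": 1, "dx": 0.1, "dy": 0, "dz": 0, "yaw": 0},
  {"claw": 1, "dx": 0.1, "dy": 0, "dz": 0, "yaw": 0},
])

```text
time_s: 22.38
ee_pos: [531.6, -123.7, 29.4]
ee_rot: [-179.7, 2.4, 89.4]
force: [-0.7, -8.5, 0.3]
gripper_width: 0.6
```

drive_tool([
  {"claw": 1, "dx": -0.3, "dy": 0, "dz": 0, "yaw": 0},
  {"claw": 1, "dx": -0.4, "dy": 0, "dz": -0.6, "yaw": 0},
  {"claw": 1, "dx": 0, "dy": -0.4, "dz": -0.9, "yaw": 0},
  {"claw": 1, "dx": 0.4, "dy": -0.5, "dz": -0.9, "yaw": 0},
  {"claw": 1, "dx": 0.4, "dy": 0, "dz": -0.9, "yaw": 0},
])

```text
time_s: 23.0
ee_pos: [512.0, -119.1, 99.4]
ee_rot: [-179.7, 2.2, 89.2]
force: [-0.1, 0.5, 0.1]
gripper_width: 0.7
```

```bash
python3 - <<'E'
from workcell import grab_frame,telemetry
import cv2
f=grab_frame("wrist"); cv2.imwrite("pics/w11.png",f["color"]); print(f["pose"].tolist()); cv2.imwrite("pics/c16.png",cv2.resize(f["color"][90:290,220:420],None,fx=4,fy=3,interpolation=cv2.INTER_NEAREST))
s=telemetry.state(); print(s["ee_pos"],s["ee_rot"],s["force"],s["gripper_width"])
E
```

```text
[[0.999878636360945, -0.011334387126040457, -0.010688508663624063, 513.4401166615468], [-0.014191570395338316, -0.9456984892200893, -0.32473522570942776, -31.43340647499117], [-0.006427431733552337, 0.3248475013838276, -0.9457445685627768, 266.71576288441895], [0.0, 0.0, 0.0, 1.0]]
[ 513.9791655  -118.62850286  101.9037655 ] [-179.97141819    2.27272821   89.23335482] [0.72452739 1.86869579 0.73478183] 0.3669319166277506
```

View pics/c16.png

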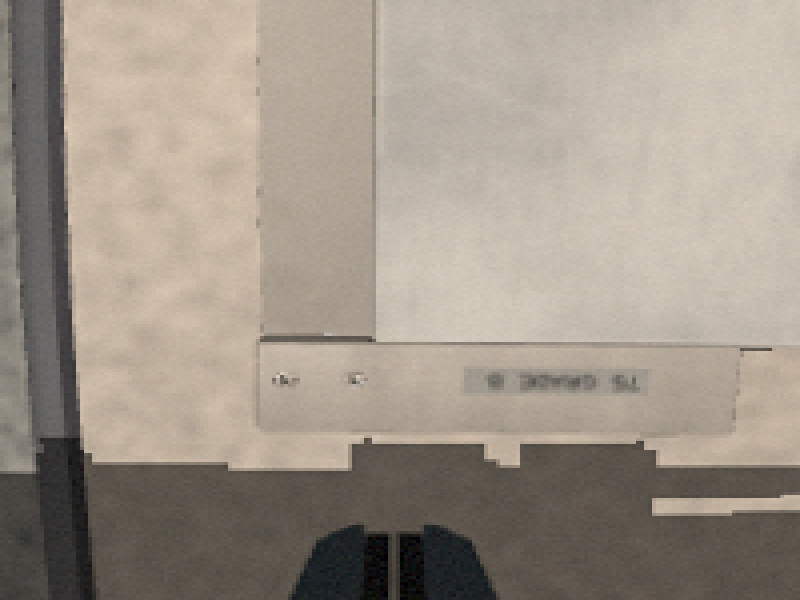

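The view shows the square tight on both sides, with no lit gap. Next is the selector: I travel to in front of the knob.

drive_tool([
  {"claw": 1, "dx": 0.7, "dy": -0.4, "dz": 0, "yaw": 0},
  {"claw": 1, "dx": 1, "dy": -0.4, "dz": 0, "yaw": 0},
  {"claw": 1, "dx": 1, "dy": -0.4, "dz": 0, "yaw": 0},
  {"claw": 1, "dx": 1, "dy": -0.4, "dz": 0, "yaw": 0},
  {"claw": 1, "dx": 1, "dy": -0.4, "dz": 0, "yaw": 0},
])

```text
time_s: 23.68
ee_pos: [469.8, -19.7, 98.3]
ee_rot: [-179.8, 2.2, 89.1]
force: [-0.2, 0.7, 0.1]
gripper_width: 0.4
```

drive_tool([
  {"claw": 1, "dx": 1, "dy": -0.4, "dz": 0, "yaw": 0},
  {"claw": 1, "dx": 1, "dy": -0.4, "dz": 0, "yaw": 0},
  {"claw": 1, "dx": 1, "dy": -0.4, "dz": 0, "yaw": 0},
  {"claw": 1, "dx": 1, "dy": -0.3, "dz": 0, "yaw": 0},
  {"claw": 1, "dx": 1, "dy": -0.2, "dz": 0, "yaw": 0},
])

```text
time_s: 24.3
ee_pos: [428.5, 85.8, 92.5]
ee_rot: [-179.3, 2.2, 89.1]
force: [0.3, 0.1, -0.3]
gripper_width: -0.1
```

drive_tool([
  {"claw": 1, "dx": 0.9, "dy": 0, "dz": 0, "yaw": 0},
  {"claw": 1, "dx": 0.9, "dy": 0, "dz": 0, "yaw": 0},
  {"claw": 1, "dx": 0.9, "dy": 0, "dz": 0, "yaw": 0},
  {"claw": 1, "dx": 0.8, "dy": 0, "dz": 0, "yaw": 0},
  {"claw": 1, "dx": 0.6, "dy": 0, "dz": 0, "yaw": 0},
])

```text
time_s: 24.92
ee_pos: [422.8, 171.4, 87.6]
ee_rot: [-178.9, 2.2, 89.2]
force: [-0.1, -0.5, -0.1]
gripper_width: 0.6
```

```bash
python3 - <<'E'
from workcell import grab_frame,telemetry
import cv2
f=grab_frame("wrist"); cv2.imwrite("pics/w12.png",f["color"]); print(f["pose"].tolist()); 
f=grab_frame("top"); cv2.imwrite("pics/t12.png",cv2.resize(f["color"][155:275,180:380],None,fx=4,fy=4,interpolation=cv2.INTER_CUBIC))
f=grab_frame("scene"); cv2.imwrite("pics/s12.png",cv2.resize(f["color"][170:290,200:400],None,fx=4,fy=4,interpolation=cv2.INTER_CUBIC))
s=telemetry.state(); print(s["ee_pos"],s["ee_rot"],s["force"],s["gripper_width"],s["qpos"])
E
```

```text
[[0.9997060305841442, -0.007214481383699112, -0.02314743337942987, 426.40233153105925], [-0.01434014471046432, -0.9457554656628969, -0.3245627203152525, 259.07617834653456], [-0.01955025993110648, 0.32479924634629026, -0.9455808991881683, 254.8870504622235], [0.0, 0.0, 0.0, 1.0]]
[423.15233822 170.95035272  87.64141477] [-178.93805967    2.24957328   89.26761776] [-0.31209404 -0.04730874 -0.75257418] 0.3277657191211396 [ 21.7832689   15.97687124 113.81688843  -2.11850297  52.06834798
  23.86603711]
```

View pics/w12.png

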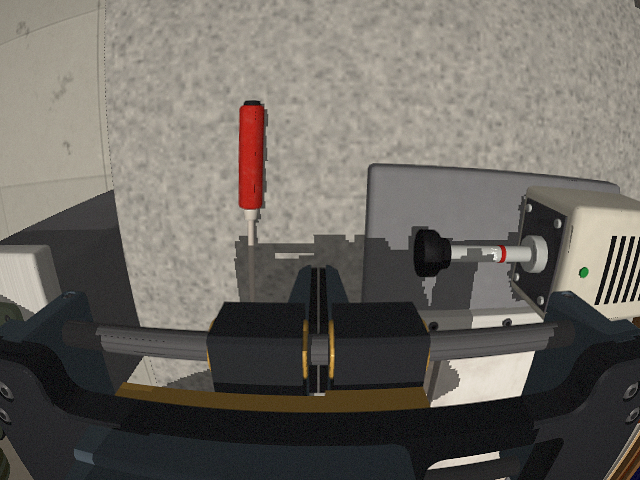

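View pics/t12.png

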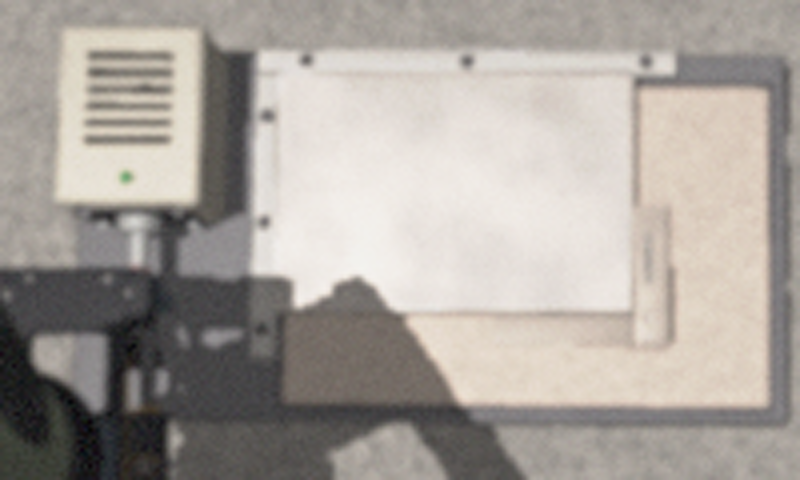

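View pics/s12.png

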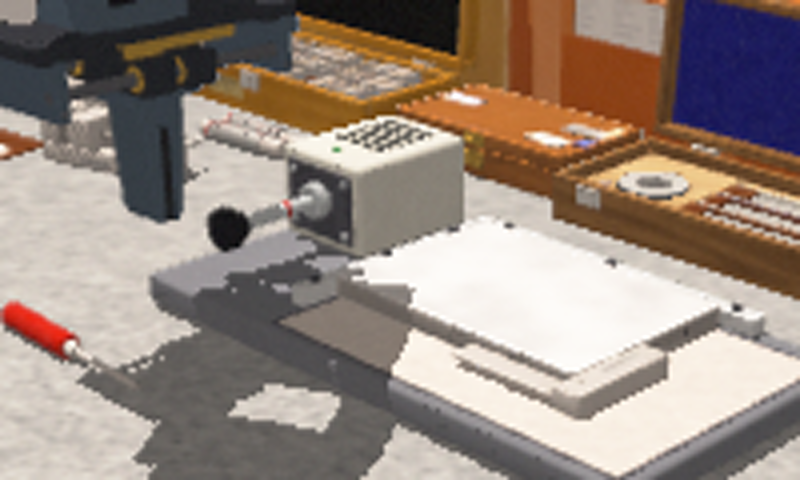

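The wrist view shows the knob's front face at about (418,252), the red ring at (503,254) out from the bushing at (535,253), and the screwdriver clear at left. The square stays nested in both other views.

```bash
python3 - <<'E'
from h import *
T=[[0.9997060305841442,-0.007214481383699112,-0.02314743337942987,426.40233153105925],[-0.01434014471046432,-0.9457554656628969,-0.3245627203152525,259.07617834653456],[-0.01955025993110648,0.32479924634629026,-0.9455808991881683,254.8870504622235]]
for n,uv,z in [("face",(420,252),58),("knob back",(447,252),58),("knob y+",(432,229),58),("knob y-",(432,277),58),("ring",(503,254),58),("screwtip",(252,290),8)]: print(n,wun(uv,z,T).round(1))
E
```

```text
face [480.5 183.4  58. ]
knob back [497.2 183.2  58. ]
knob y+ [486.6 197.3  58. ]
knob y- [489.5 167.3  58. ]
ring [535.1 181.2  58. ]
screwtip [370.1 134.5   8. ]
```

drive_tool([
  {"claw": 1, "dx": 0.3, "dy": 0.4, "dz": 0.5, "yaw": 0},
  {"claw": 1, "dx": 0.3, "dy": 0.4, "dz": 0.5, "yaw": 0},
  {"claw": 1, "dx": 0.1, "dy": 0.3, "dz": 0.5, "yaw": 0},
  {"claw": 1, "dx": 0, "dy": 0.2, "dz": 0.4, "yaw": 0},
  {"claw": 1, "dx": 0, "dy": 0, "dz": 0, "yaw": 0},
])

```text
time_s: 25.7
ee_pos: [450.4, 182.4, 44.9]
ee_rot: [-178.8, 2.3, 89.2]
force: [-0.8, 0.4, -0.2]
gripper_width: 0.4
```

drive_tool([
  {"claw": 1, "dx": 0, "dy": 0.25, "dz": -0.1, "yaw": 0},
  {"claw": 1, "dx": 0, "dy": 0.2, "dz": 0, "yaw": 0},
])

```text
time_s: 25.95
ee_pos: [459.9, 182.3, 47.1]
ee_rot: [-178.9, 2.3, 89.2]
force: [0.2, 0.3, 0.5]
gripper_width: 0.5
```

drive_tool([
  {"claw": 1, "dx": 0, "dy": 0.1, "dz": 0, "yaw": 0},
])

```text
time_s: 26.08
ee_pos: [462.4, 182.3, 47.4]
ee_rot: [-178.9, 2.3, 89.1]
force: [-0.2, -0.1, -0.0]
gripper_width: 0.2
```

drive_tool([
  {"claw": 1, "dx": 0, "dy": 0.1, "dz": 0, "yaw": 0},
])

```text
time_s: 26.2
ee_pos: [464.7, 182.3, 47.6]
ee_rot: [-178.9, 2.3, 89.1]
force: [-0.4, 0.2, -0.1]
gripper_width: 0.6
```

drive_tool([
  {"claw": 1, "dx": 0, "dy": 0.1, "dz": 0, "yaw": 0},
])

```text
time_s: 26.32
ee_pos: [466.8, 182.2, 47.7]
ee_rot: [-178.9, 2.3, 89.1]
force: [0.2, -0.2, 0.3]
gripper_width: 0.3
```

drive_tool([
  {"claw": 1, "dx": 0, "dy": 0.1, "dz": 0, "yaw": 0},
])

```text
time_s: 26.45
ee_pos: [468.9, 182.2, 47.7]
ee_rot: [-178.9, 2.3, 89.1]
force: [-0.8, 0.3, 0.1]
gripper_width: 0.6
```

drive_tool([
  {"claw": 1, "dx": 0, "dy": 0.1, "dz": 0, "yaw": 0},
])

```text
time_s: 26.58
ee_pos: [469.8, 182.1, 47.6]
ee_rot: [-178.8, 2.3, 89.1]
force: [-4.4, 1.4, 4.1]
gripper_width: 0.5
```

drive_tool([
  {"claw": 1, "dx": 0, "dy": 0.1, "dz": 0, "yaw": 0},
])

```text
time_s: 26.7
ee_pos: [469.9, 182.1, 47.6]
ee_rot: [-178.6, 2.3, 89.1]
force: [-7.3, 1.3, 6.3]
gripper_width: 0.4
```

drive_tool([
  {"claw": 1, "dx": 0, "dy": 0.15, "dz": 0, "yaw": 0},
])

```text
time_s: 26.82
ee_pos: [470.9, 182.1, 47.7]
ee_rot: [-178.3, 2.3, 89.1]
force: [-5.9, 2.6, 5.7]
gripper_width: 0.7
```

drive_tool([
  {"claw": 1, "dx": 0, "dy": 0.18, "dz": 0, "yaw": 0},
])

```text
time_s: 26.95
ee_pos: [473.1, 182.0, 47.7]
ee_rot: [-178.1, 2.3, 89.1]
force: [-4.7, 0.3, 4.4]
gripper_width: 0.7
```

drive_tool([
  {"claw": 1, "dx": 0, "dy": 0.15, "dz": 0, "yaw": 0},
])

```text
time_s: 27.08
ee_pos: [475.8, 182.0, 47.7]
ee_rot: [-178.1, 2.3, 89.1]
force: [-2.0, -0.3, 2.0]
gripper_width: 0.4
```

drive_tool([
  {"claw": 1, "dx": 0, "dy": 0.13, "dz": 0, "yaw": 0},
])

```text
time_s: 27.2
ee_pos: [478.9, 182.0, 47.7]
ee_rot: [-178.2, 2.3, 89.1]
force: [-1.3, -0.3, 0.8]
gripper_width: 0.4
```

drive_tool([
  {"claw": 1, "dx": 0, "dy": 0.12, "dz": 0, "yaw": 0},
])

```text
time_s: 27.32
ee_pos: [482.3, 181.9, 47.5]
ee_rot: [-178.2, 2.3, 89.1]
force: [-0.2, 0.3, 0.2]
gripper_width: 0.7
```

```bash
python3 - <<'E'
from workcell import grab_frame,telemetry
import cv2
f=grab_frame("wrist"); cv2.imwrite("pics/w13.png",f["color"]); print(f["pose"].tolist())
s=telemetry.state(); print(s["ee_pos"],s["force"])
E
```

```text
[[0.999357376613659, -0.0063252738197584315, -0.035282073620576795, 488.1984438536809], [-0.017486461143995068, -0.945264611539754, -0.32583590631981446, 269.80099874094645], [-0.03128989428748957, 0.3262434751557499, -0.9447677690489735, 214.63578223337822], [0.0, 0.0, 0.0, 1.0]]
[482.7432324  181.95652364  47.52421787] [-0.3992453   0.81436917 -0.53282982]
```

View pics/w13.png

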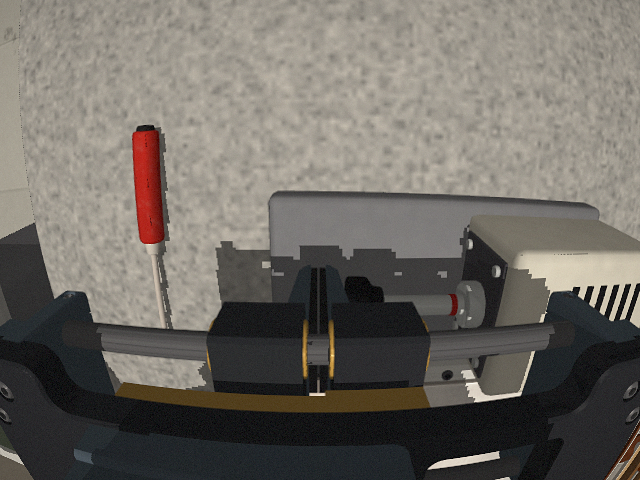

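The red ring now sits right at the bushing, at (454,304), and the knob has jumped off the finger. I back off and check.

drive_tool([
  {"claw": 1, "dx": 0, "dy": -0.7, "dz": 0, "yaw": 0},
  {"claw": 1, "dx": 0, "dy": -0.7, "dz": -0.3, "yaw": 0},
  {"claw": 1, "dx": 0, "dy": -0.6, "dz": -0.9, "yaw": 0},
  {"claw": 1, "dx": 0, "dy": -0.5, "dz": -1, "yaw": 0},
  {"claw": 1, "dx": 0, "dy": 0, "dz": -1, "yaw": 0},
])

```text
time_s: 28.0
ee_pos: [428.2, 184.5, 113.8]
ee_rot: [-178.0, 2.4, 89.1]
force: [0.6, -0.2, 0.2]
gripper_width: 0.6
```

drive_tool([
  {"claw": 1, "dx": 1, "dy": -0.9, "dz": -0.6, "yaw": 0},
  {"claw": 1, "dx": 1, "dy": -0.9, "dz": -0.6, "yaw": 0},
  {"claw": 1, "dx": 1, "dy": -0.9, "dz": -0.3, "yaw": 0},
  {"claw": 1, "dx": 1, "dy": -0.9, "dz": 0, "yaw": 0},
  {"claw": 1, "dx": 0.5, "dy": -0.3, "dz": 0, "yaw": 0},
])

```text
time_s: 28.62
ee_pos: [347.1, 278.5, 147.2]
ee_rot: [-178.4, 2.3, 89.1]
force: [-0.0, -1.4, -0.6]
gripper_width: 0.2
```

```bash
python3 - <<'E'
from workcell import grab_frame,telemetry
import cv2
f=grab_frame("top"); cv2.imwrite("pics/tz.png",f["color"]); cv2.imwrite("pics/t14.png",cv2.resize(f["color"][155:275,190:390],None,fx=4,fy=4,interpolation=cv2.INTER_CUBIC))
f=grab_frame("scene"); cv2.imwrite("pics/sz.png",f["color"]); cv2.imwrite("pics/s14.png",cv2.resize(f["color"][180:330,230:430],None,fx=4,fy=4,interpolation=cv2.INTER_CUBIC))
s=telemetry.state(); print(s["time_s"],s["ee_pos"],s["ee_rot"],s["force"])
E
```

```text
28.725 [347.87025617 278.53541148 147.00138199] [-178.35668569    2.26621217   89.10616332] [ 0.14743124  0.04020521 -0.30813279]
```

View pics/t14.png

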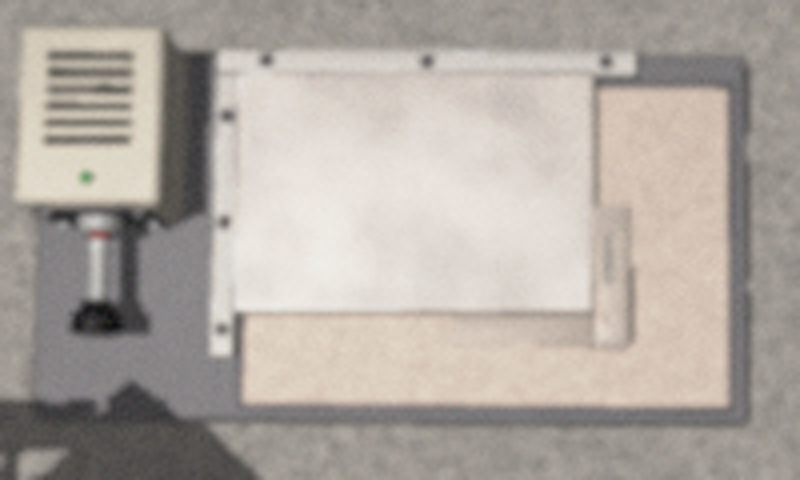

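View pics/s14.png

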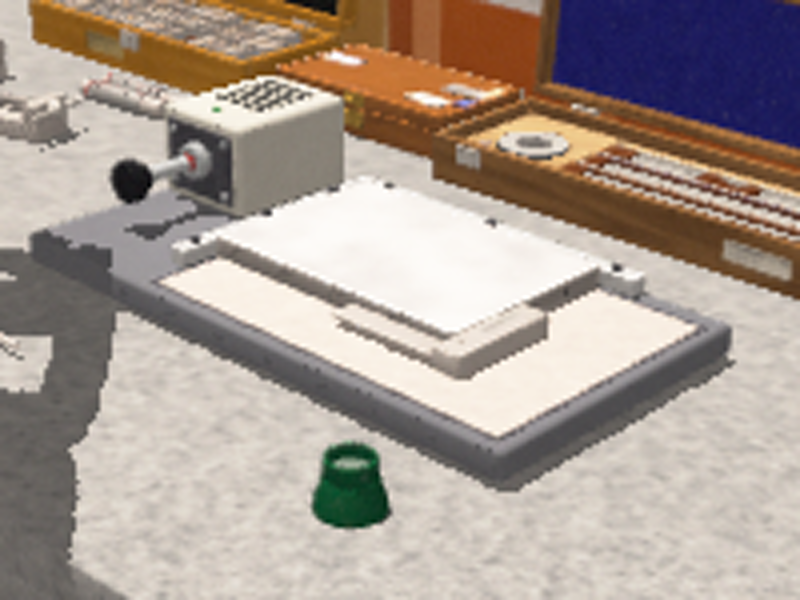

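View pics/tz.png

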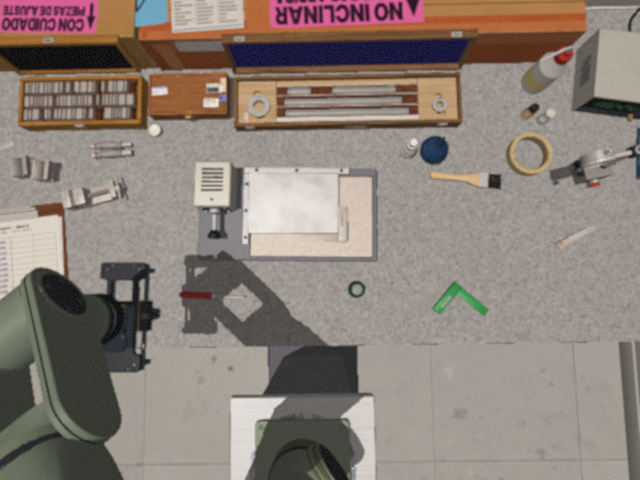

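```bash
python3 -c "
from workcell import job; print(job.job_done())"
```

```text
the job is handed in; nothing more can be done
None
```

The job was handed in at about 29 s. The square is nested round the plate's free corner and the selector rod is at its middle click position.

- **Square:** I picked up the steel square by its stock, turned it, and set it down beside the corner. I then regripped it by its ends and slid it in. After release, a check showed the blade about 1 mm short of the plate, so I nudged it in +x with the open front finger. I then pressed the stock in +y with closed fingers. The highest force I read at the end of a move was about 10 N.
- **Fit:** The close wrist pictures after those nudges show no visible gap at the stock or the blade, to within about half a pixel (0.5 mm). The later top and scene views agree.
- **Plate:** It sits against its fences and moved 1–2 mm towards the left fence while I seated the square.
- **Rod:** I pushed the knob about 12.5 mm, until it jumped off the finger. The last pictures show the red ring just out of the bushing.
- **Bystanders:** The brush, loupe and screwdriver look unmoved in the last top view.
- **Disagreements:** The cameras differed by 2–5 mm on absolute positions, so the final fit was made by contact and close views. I have not measured any gap smaller than about 0.5 mm.

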